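# Ready the bench for painting a carved mask

## Robot

A 6-joint arm with a two-finger parallel gripper is mounted at the origin on the work surface. World frame = base frame: x ahead of the robot, y to its left, z up, the work surface at z = 0. Lengths are in mm, angles in rad, forces in N, time in s.
With the tool pointing down it reaches from about 300 to 875 mm from the base axis. Payload 6.4 kg.
Tool frame: the origin (TCP) lies midway between the tips of the shut fingers; the grasp point (between the pads) lies 19 mm behind it; z points along the fingers, y is the line along which they close (so a half turn about z gives the same grasp; the last joint's range is limited). The gripper opens to 88 mm and grips with 3 to 60 N. Pads are 18 mm wide; open, the fingers measure 123 mm over their backs; the gripper's body (75 mm by 187 mm) begins 45 mm behind the grasp point.
Start: joints at [-1.336, 0.181, 1.607, -0, 1.354, -0.206], TCP at [245.349, -520.044, 238.714] pointing down, gripper open.
Joint ranges: [-2.99, 2.99], [-0.89, 2.07], [0.3, 2.58], [-1.14, 4.28], [0, 2.63], [-3.12, 3.12]. Speed limits (rad/s): [2.57, 2.57, 3.01, 3.14, 3.14, 3.14].

## Interface

Orientations are given as a rotation vector (axis times angle).
In Python, from rig import * gives the robot as it stands.
- The arm moves only by the shell command python3 -m pendant 'ROWS' [FORCE]. ROWS is text: rows parted by semicolons, each of 5 numbers parted by spaces: the shift along the tool's x, y, z scaled (see below), then the turn about the tool's z scaled (see below), then the opening, from 0 (shut) to 1 (fully open). In form: dx dy dz roll claw; .... A call has 1 to 5 rows; each row is the pose to reach, as a shift and turn from the pose commanded when the call began, along the tool's axes at that moment, turning the shorter way round; what a row does not reach only later rows make up. The controller multiplies each number of a shift by 250 mm and each number of a turn by 180 degrees. A row lasts 1/10 s, in which the tool goes at most 50 mm and 8.59 degrees, less where a joint would pass 70% of its speed; a pose out of reach is approached as far as the arm can. A call with a number of a shift or a turn outside -1 to 1 is refused whole. A call with a gripper value outside its range is refused whole. The fingers move at their own pace and stop on an object; FORCE is the grip in N (left out, the last holds). Time passes only in rows, so rows that repeat a pose let the fingers close. It gives the time, the measured TCP pose, the force, the opening and the grip force at its end, in the units of the state.
- read_state(): the state, without advancing time (a new reading comes with each control period).
- get_image(name): name is "scene" or "top" or "wrist"; returns a dict with "image" (420x560x3 uint8, blue, green, red), "fx", "fy", "cx", "cy" (pixels), "rvec" (rotation vector, rad) and "tvec" (3), from world to camera coordinates, as OpenCV has them. Camera axes: x right, y down, z forward; pixel columns grow to the right and rows downward; lengths in mm; the calibration is good to about 2 mm. The wrist camera is an equidistant fisheye: a pixel r from the principal point sees the ray r / f radians off the axis. A picture is of the moment at which its call begins. There is no depth.
- job_done(): hands the job in; it is judged then, once.
The state is a dict: "time_s": time; "joint_positions": joint angles; "qd": joint speeds; "tau": joint torques, N m; "tcp_pos": TCP position; "ee_rot": TCP orientation; "contact_force": force on the tool from outside, world axes, zero at the start; "wrist_torque": the same for the moment, N m; "grip_width": finger opening in mm; "finger_force": force on a finger pad.
Only numpy, scipy, OpenCV 4.12 (cv2) and the standard library are available. Lean on these libraries where they do the work, as an engineer would, in place of code of your own. Each camera call takes 0.05 s, during which the arm holds its last target. There are 200 camera calls.

## Task

Get the bench ready for painting the mask: first lay every tool that is out on the bench (try square, block plane, marking gauge) into its own cutout in the foam insert and press it fully home, stand the paint jars upright in the steel tray, and set the mug upright on the cork coaster. When all of that is put away, and only then, set the mask face up in the middle of the grey mat, squarely along it with the chin towards the robot. Set jars, mug and mask down gently, never dropping them, and leave the spray can, mallet and brush alone.

Things in the scene. Friction and masses are not known exactly. Their poses are not given: they have to be found in the camera images.
- square: small try square lying flat, L-shaped in plan: walnut stock with a brass face, 84 long x 28 wide x 24 high, and a steel blade 28 wide x 84 long x 4 thick. Origin: middle of the L's 84 x 112 outline, at the underside, z up. The stock lies along x (x -42..42, y -56..-28, z 0..24); the blade leaves it towards +y at the +x end (x 14..42, y -28..56, z 10..14). Mass about 0.14 kg. May be absent.
- square_stock (a point): middle of the square's stock, 12 mm above its underside: take it here, across its 28 mm width (square's y)
- plane: block plane standing on its sole, dark metal body 110 (x) x 42 (y) x 30 high, with a narrower cap with cutter (x -49..13, 30 wide, up to z 43) and a wooden front knob 22 across up to z 41. Origin: middle of the sole, z up. Take it across its 42 mm sides (y), at any place along x. Alike either way round for the cutout. About 0.34 kg. May be absent.
- gauge: marking gauge: wooden stem 140 (x) x 16 (y) x 16, its underside 8 mm above the bench (z 8..24), through a fence block 22 (x 4..26) x 58 (y) x 32 high (z 0..32) that stands off-centre towards +x. Origin: under the middle of the stem, at the fence's underside, z up. It can be taken across the 58 mm of the fence (it balances there, at x = 15) or across the 16 mm stem. About 0.16 kg. May be absent.
- insert: fixed black foam insert in a thin plywood tray, 222 (x) x 262 (y) mm, foam top 19 mm and tray rim 21 mm above the bench, with three cutouts 13 mm deep (grey floor 6 mm above the bench) in the outline of the tools with 3 mm to spare all round. Each tool's x and y axes lie along the insert's when it is home. Origin: middle, at bench height.
- square_cutout (a point): floor of the L-shaped cutout; the square's origin comes here when home (axes as the insert's)
- plane_cutout (a point): floor of the rectangular cutout; the plane's origin comes here when home
- gauge_cutout (a point): floor of the cross-shaped cutout; the gauge's origin comes here when home, fence towards the insert's +x
- jar1: squat round closed paint jar, 54 mm diameter, 46 high, straight sides, white lid, about 0.14 kg; origin under its middle, z up. May be absent.
- jar2: another jar, the same. May be absent.
- jar3: another jar, the same. May be absent.
- tray: fixed dark steel tray, outside 95 (x) x 225 (y) mm, with a low rim 3 mm thick whose top is 6 mm above the bench, inner floor 3 mm above its origin (middle, at bench height); there is room for three jars side by side along y, e.g. at y = -70, 0, 70
- mug: blue-grey ceramic mug, 62 mm outside diameter, 88 high, walls 4 mm, open on top, handle on its +y side (standing out about 30 mm); origin under its middle, z up. About 0.22 kg. Take it across its body, with the fingers along its x, or by the rim.
- coaster: fixed round cork coaster, 94 mm diameter, 6 mm thick; origin at bench height under its middle
- mask: carved wooden mask, yellow, lying face up with its flat back down: 160 long (x) x 116 wide (y), domed to 50 mm high, forehead to +x, chin to -x. Origin under its middle, z up. About 0.38 kg.
- mask_nose (a point): grasp point on the mask's nose, 66 mm above its underside: the nose stands out of the dome over the origin, 27 mm wide (across y) x 52 long (x), flat-sided, up to about z 80; the dome beside it reaches z 46 to 50
- mask_chin (a point): the mask's chin, 80 mm from its middle towards its -x, at the underside
- mat: grey mat flat on the bench (1 mm, no step), 240 (x) x 260 (y) mm; origin in its middle. Its -x side is the side towards the robot.
- spray_can: bystander: red spray can, 52 diameter, 176 high, beyond the work
- mallet: bystander: carver's mallet standing on its head, 80 diameter, 205 high
- dust_brush: bystander: brush lying on the bench beyond the coaster
Things that resemble listed ones, but are neither listed nor needed, are in the scene too. Several things have the shape of the gauge; the one meant has the colours described above.

How it is judged:
By the outcome, as a careful person would: the job done as asked, in the order asked, and still so for the second after the job is handed in, with the robot touching nothing.
Of square, plane, gauge only 2 to 3 are there at a start; the rules pass over those that are not, and their reading is None.
Of jar1, jar2, jar3 only 2 to 3 are there at a start; the rules pass over those that are not, and their reading is None.
At some moment in a run one of jar1, jar2, jar3, mask, plane may be knocked a few centimetres aside while the robot is not near it.
It also fails if it takes over 210 s, if anything falls off the work surface, if the arm or the gripper's body presses on something with over 40 N, if the wrist force passes 120 N, or if a joint passes its speed limit or range.

## Working session

There is one attempt and no reset: what is moved stays moved. The work goes in short steps, Python scripts to look and compute and a shell command to move; the robot and the scene stay as the last step left them, time stands still between calls to the robot, and variables do not carry over. Pictures are saved under pics/ and viewed, at most 14 in all, crops included, and the job is handed in when it is done.

```bash
ls; mkdir -p pics
python3 - <<'E'
from rig import *
import cv2
s=read_state();print({k:s[k] for k in('time_s','tcp_pos','ee_rot','grip_width')})
for n in("scene","top","wrist"):
    d=get_image(n);cv2.imwrite(f"pics/{n}0.png",d["image"]);print(n,{k:d[k] for k in d if k!="image"})
E
```

```text
pics
{'time_s': 0.0, 'tcp_pos': array([ 245.20688601, -519.51954105,  237.82890061]), 'ee_rot': array([-3.06392697e+00, -6.86378429e-01,  5.69906949e-05]), 'grip_width': 88.06436481293413}
scene {'fx': 410.4955703960825, 'fy': 410.4955703960825, 'cx': 274.7916406546619, 'cy': 215.8427174335746, 'rvec': array([ 1.8381299 ,  1.50976609, -0.70521999]), 'tvec': array([-111.95968338, -314.8714607 , 1668.99661496])}
top {'fx': 475.2110459589167, 'fy': 475.2110459589167, 'cx': 271.67354887067586, 'cy': 208.18368858533813, 'rvec': array([ 2.19314776, -2.13985179,  0.11152537]), 'tvec': array([ -37.95278976,  587.68396134, 1397.22793365])}
wrist {'fx': 325.19226210127806, 'fy': 325.19226210127806, 'cx': 276.35195400017443, 'cy': 201.92705923705654, 'rvec': array([-2.42094565,  1.5325343 ,  0.24568257]), 'tvec': array([-575.24897316,  -41.85761598,  390.15163336])}
```

View pics/top0.png

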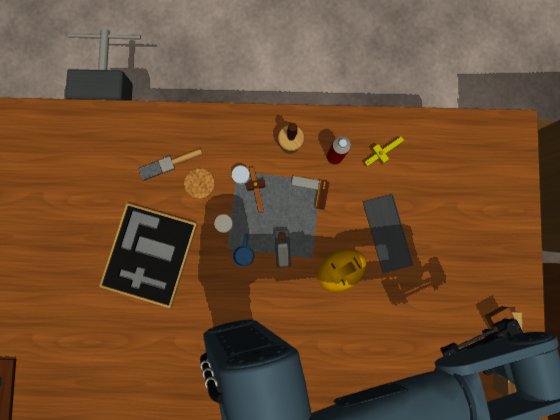

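View pics/scene0.png

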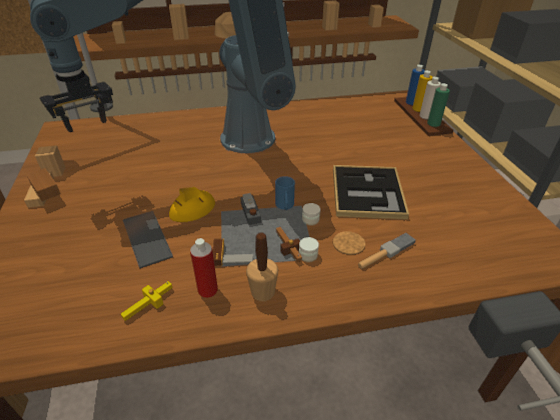

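```bash
cat > h.py <<'E'
import numpy as np,cv2
from scipy.spatial.transform import Rotation as R
def back(d,u,v,z):
    """pixel(s)->world at height z"""
    p=np.atleast_2d(np.c_[np.atleast_1d(u),np.atleast_1d(v)]).astype(float)
    x=(p-[d["cx"],d["cy"]])/[d["fx"],d["fy"]]
    if d.get("fish"):
        r=np.linalg.norm(x,axis=1)+1e-9; ray=np.c_[x/r[:,None]*np.sin(r)[:,None],np.cos(r)]
    else: ray=np.c_[x,np.ones(len(x))]
    M=R.from_rotvec(d["rvec"]).as_matrix(); c=-M.T@d["tvec"]; w=ray@M
    return c+w*((z-c[2])/w[:,2])[:,None]
def proj(d,P):
    P=np.atleast_2d(P)@R.from_rotvec(d["rvec"]).as_matrix().T+d["tvec"]
    x=P[:,:2]/P[:,2:]
    if d.get("fish"):
        n=np.linalg.norm(P[:,:2],axis=1); x=P[:,:2]/(n+1e-9)[:,None]*np.arctan2(n,P[:,2])[:,None]
    return x*[d["fx"],d["fy"]]+[d["cx"],d["cy"]]
def tri(obs):
    """obs: list of (d,u,v) -> least squares point and residual"""
    A=np.zeros((3,3));b=np.zeros(3);L=[]
    for d,u,v in obs:
        p=back(d,u,v,0)[0];q=back(d,u,v,100)[0];w=(q-p)/np.linalg.norm(q-p)
        N=np.eye(3)-np.outer(w,w);A+=N;b+=N@p;L.append((N,p))
    X=np.linalg.solve(A,b);return X,[round(float(np.linalg.norm(N@(X-p))),1) for N,p in L]
def grab(n,name=None):
    from rig import get_image
    d=get_image(n); d["fish"]=n=="wrist"
    if name:
        cv2.imwrite(f"pics/{name}.png",d["image"]);np.save(f"pics/{name}.npy",d,allow_pickle=True)
    return d
def load(name): return np.load(f"pics/{name}.npy",allow_pickle=True).item()
def crop(im,u0,v0,u1,v1,s,out):
    cv2.imwrite(f"pics/{out}.png",cv2.resize(im[v0:v1,u0:u1],None,fx=s,fy=s,interpolation=cv2.INTER_CUBIC))
def wd(pos,yaw=None):
    """rows units: shift to TCP world pos from current, and turn to make finger line at world yaw (mod pi)"""
    from rig import read_state
    s=read_state();Rm=R.from_rotvec(s["ee_rot"]).as_matrix();t=Rm.T@(np.array(pos)-s["tcp_pos"])/250
    r=None
    if yaw is not None:
        y=np.arctan2(Rm[1,1],Rm[0,1]); r=(y-yaw+np.pi/2)%np.pi-np.pi/2  # tool z down: turn about tool z = -yaw
        r/=np.pi
    return np.round(t,4),r
E
python3 - <<'E'
from h import *
t=grab("top","top1");s=grab("scene","scene1")
crop(t["image"],90,120,430,315,2.35,"tc")
crop(s["image"],110,160,430,330,2.5,"sc")
for n,u,v in(("insert",150,255),("coaster",200,183),("mask",342,270),("jarA",241,174),("jarB",223,224),("mug",243,256),("plane",283,250),("gauge",257,190),("tray",388,233),("square",315,188),("mat",274,216),("yel",384,151)):print(n,back(t,u,v,20)[0].round())
E
```

```text
insert [440. 338.  20.]
coaster [661. 197.  20.]
mask [ 409. -238.   20.]
jarA [692.  73.  20.]
jarB [538. 122.  20.]
mug [443.  59.  20.]
plane [464. -61.  20.]
gauge [644.  23.  20.]
tray [ 523. -375.   20.]
square [ 655. -154.   20.]
mat [566. -31.  20.]
yel [ 774. -363.   20.]
```

View pics/tc.png

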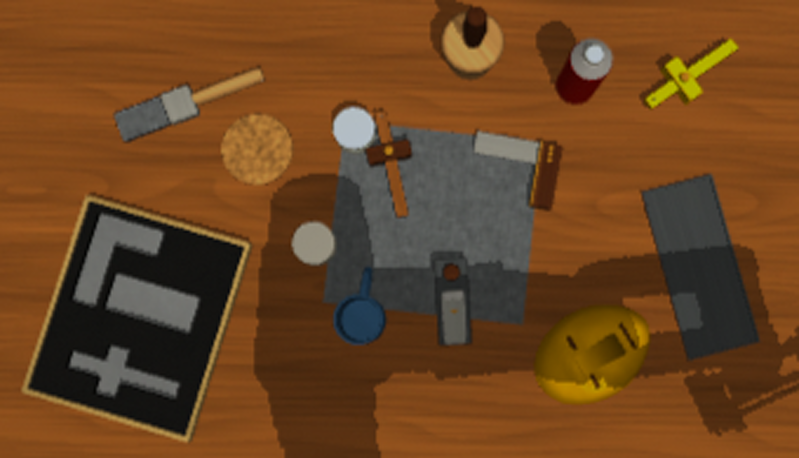

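View pics/sc.png

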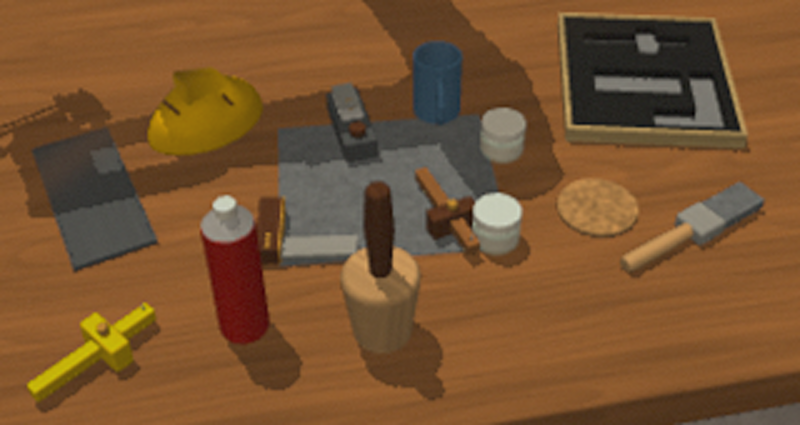

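```bash
python3 - <<'E'
from h import *
from rig import read_state
t=grab("wrist");s=read_state();M=R.from_rotvec(t["rvec"]).as_matrix();c=-M.T@t["tvec"]
T=R.from_rotvec(s["ee_rot"]).as_matrix()
print("cam in tool",T.T@(c-s["tcp_pos"]),"\naxes cam rows in tool",(M@T).round(3))
E
python3 -m pendant '0.6 -0.5 -0.4 0.14 1;0.6 -0.5 -0.4 0.14 1;0.6 -0.5 -0.4 0.14 1;0.6 -0.5 -0.4 0.14 1;0.6 -0.5 -0.4 0.14 1'
python3 -m pendant '0.4 -0.8 -0.3 0 1;0.4 -0.8 -0.3 0 1;0.4 -0.8 -0.3 0 1;0.4 -0.8 -0.3 0 1;0.4 -0.8 -0.3 0 1'
python3 - <<'E'
from h import *
from rig import read_state
s=read_state();print(s["tcp_pos"],s["ee_rot"],s["joint_positions"]);grab("wrist","w1")
E
```

```text
cam in tool [  81.96916816    0.87892822 -145.0562021 ] 
axes cam rows in tool [[ 0.001  1.    -0.   ]
 [-0.95   0.001 -0.311]
 [-0.311  0.     0.95 ]]
time_s: 0.8
tcp_pos: [329.2, -340.8, 341.4]
ee_rot: [3.139, 0.006, 0.004]
contact_force: [0.4, -0.5, -0.1]
grip_width: 88.3
finger_force: 0.0
time_s: 1.3
tcp_pos: [428.3, -141.0, 414.7]
ee_rot: [3.141, 0.004, 0.002]
contact_force: [-0.4, -1.1, 0.0]
grip_width: 87.6
finger_force: 0.0
[ 428.32734257 -140.99983809  414.67308029] [3.14108330e+00 3.50157412e-03 1.75549499e-03] [-5.82451810e-01 -1.98465129e-01  1.63690117e+00  1.94543332e-04
  1.70194453e+00  9.86140543e-01]
```

View pics/w1.png

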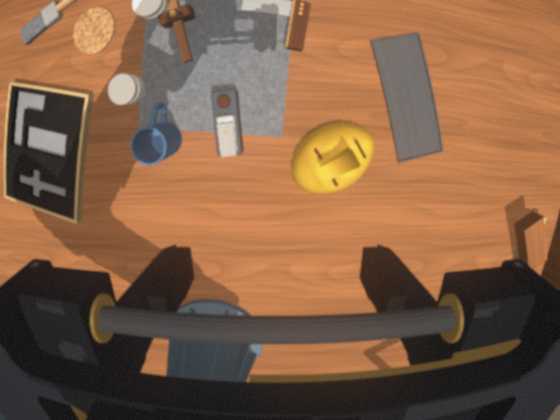

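```bash
G='python3 -c "import sys;from h import *;grab(\"wrist\",sys.argv[1])"'
python3 -m pendant '0.68 -0.28 0.44 0 1;0.68 -0.28 0.44 0 1;0.68 -0.28 0.44 0 1;0.68 -0.28 0.44 0 1;0.68 -0.28 0.44 0 1' | sed -n 2p; python3 -m pendant '0 0 0 0 1'>/dev/null; eval $G v1
python3 -m pendant '0 -0.56 0 0 1;0 -0.56 0 0 1;0 -0.56 0 0 1;0 -0.56 0 0 1;0 -0.56 0 0 1' | sed -n 2p; eval $G v2
python3 -m pendant '-0.52 0.2 0 0 1;-0.52 0.2 0 0 1;-0.52 0.2 0 0 1;-0.52 0.2 0 0 1;-0.52 0.2 0 0 1' | sed -n 2p; eval $G v3
python3 -m pendant '-0.12 -0.9 0 0 1;-0.12 -0.9 0 0 1;-0.12 -0.9 0 0 1;-0.12 -0.9 0 0 1;-0.12 -0.9 0 0 1' | sed -n 2p; python3 -m pendant '0 0 0 0 1'>/dev/null; eval $G v4
python3 -m pendant '0 -0.6 0 0 1;0 -0.6 0 0 1;0 -0.6 0 0 1;0 -0.6 0 0 1;0 -0.6 0 0 1' | sed -n 2p; eval $G v5
python3 - <<'E'
from h import *
ims=[]
for n,X in(("v1",(640,-30,20)),("v2",(640,-30,20)),("v4",(440,335,20)),("v5",(440,335,20))):
    d=load(n);u,v=proj(d,X)[0];u0=int(np.clip(u-130,0,300));v0=int(np.clip(v-98,0,223));print(n,u0,v0)
    ims.append(cv2.resize(d["image"][v0:v0+196,u0:u0+260],(400*1,int(196*400/260)),interpolation=cv2.INTER_CUBIC))
h=299
cv2.imwrite("pics/m1.png",np.vstack([np.hstack([i[:299] for i in ims[:2]]),np.hstack([i[:299] for i in ims[2:]])]))
E
```

```text
tcp_pos: [598.3, -71.3, 298.3]
tcp_pos: [597.1, 66.7, 305.9]
tcp_pos: [467.4, 15.3, 304.9]
tcp_pos: [437.4, 245.6, 303.9]
tcp_pos: [437.7, 391.9, 302.9]
v1 113 30
v2 217 32
v4 80 60
v5 188 61
```

View pics/m1.png

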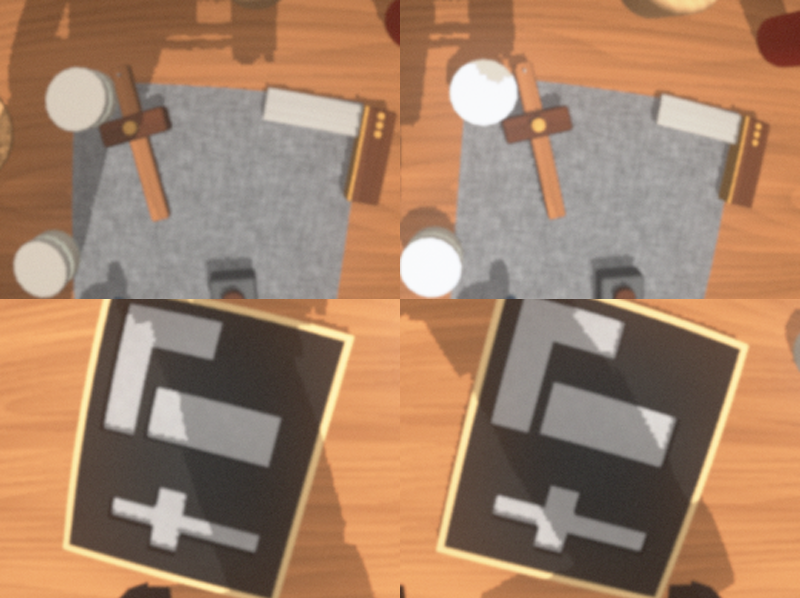

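```bash
cat > fit.py <<'E'
from h import *
from scipy.optimize import minimize
from scipy.ndimage import map_coordinates
def rect(x0,x1,y0,y1,z): return np.array([[x0,y0,z],[x1,y0,z],[x1,y1,z],[x0,y1,z]],float)
def circ(r,z,n=48): a=np.linspace(0,2*np.pi,n,endpoint=False);return np.c_[r*np.cos(a),r*np.sin(a),0*a+z]
MOD=dict(square=[rect(-42,42,-56,-28,24),np.array([[14,-28,14],[14,56,14],[42,56,14],[42,-28,14]])],
 gauge=[rect(4,26,-29,29,32),rect(-70,4,-8,8,24),rect(26,70,-8,8,24)],
 plane=[rect(-55,55,-21,21,30),rect(-49,13,-15,15,43)],jar=[circ(27,46)],mug=[circ(31,88)],
 mat=[rect(-120,120,-130,130,1)],tray=[rect(-47.5,47.5,-112.5,112.5,6)],coaster=[circ(47,6)],
 insert=[rect(-111,111,-131,131,21)])
def samp(polys,step=4):
    P=[];T=[]
    for q in polys:
        for a,b in zip(q,np.roll(q,-1,0)):
            n=max(2,int(np.linalg.norm(b-a)/step));s=(np.arange(n)+.5)/n
            P.append(a+s[:,None]*(b-a));T.append(np.repeat((b-a)[None]/np.linalg.norm(b-a),n,0))
    return np.vstack(P),np.vstack(T)
def fit(kind,x0,views,freez=False,noyaw=False):
    P,T=samp(MOD[kind]);noyaw=noyaw or kind in("jar","mug","coaster")
    def sc(p,G):
        yaw=0 if noyaw else p[2]*.02;z=p[-1] if freez else 0;M=R.from_euler("z",yaw).as_matrix();o=[p[0],p[1],z]
        t=0
        for d,gx,gy in G:
            a=proj(d,P@M.T+o);b=proj(d,(P+T)@M.T+o)-a;n=np.c_[-b[:,1],b[:,0]]/np.linalg.norm(b,axis=1)[:,None]
            g=[map_coordinates(k,[a[:,1],a[:,0]],order=1,mode="nearest") for k in(gx,gy)]
            t+=np.mean(np.minimum(np.abs(g[0]*n[:,0]+g[1]*n[:,1]),40))
        return -t/len(G)
    p=np.array([x0[0],x0[1]]+([] if noyaw else [x0[2]/.02])+([0] if freez else []),float)
    for s in(4,2,1):
        G=[]
        for d in views:
            im=d["image"].astype(np.float32).mean(2);im=cv2.GaussianBlur(im,(0,0),s)
            G.append((d,cv2.Sobel(im,cv2.CV_32F,1,0)*s/8*2,cv2.Sobel(im,cv2.CV_32F,0,1)*s/8*2))
        best=None
        rng=np.random.default_rng(0)
        for k in range(10):
            q=p+(rng.normal(size=len(p))*2.0*s/2 if k else 0)
            r=minimize(sc,q,args=(G,),method="Nelder-Mead",options=dict(xatol=.05,fatol=1e-3,initial_simplex=np.vstack([q]+[q+3*e for e in np.eye(len(q))])))
            if best is None or r.fun<best.fun: best=r
        p=best.x
    o=p.copy()
    if not noyaw:o[2]*=.02
    return o,-best.fun
def outline(im,d,kind,o,col=(0,255,0)):
    yaw=o[2] if len(o)>2 else 0;M=R.from_euler("z",yaw).as_matrix()
    for q in MOD[kind]:
        cv2.polylines(im,[np.round(proj(d,q@M.T+[o[0],o[1],0])*8).astype(int)],True,col,1,cv2.LINE_AA,3)
E
python3 - <<'E'
from fit import *
v={k:load(k) for k in("v1","v2","v3","v4","v5","w1","top1")}
def m(mx,my,z):return back(v["v1"],113+mx/1.5385,30+my/1.5385,z)[0][:2]
def t(mx,my,z):return back(v["top1"],90+mx/2.353,120+my/2.353,z)[0][:2]
init=[("square",[*m(320,147,15),-.16],("v1","v2","v3")),("gauge",[*m(141,143,24),.24],("v1","v2","v3")),
("jar",m(78,99,46),("v1","v2","v3")),("jar",m(42,267,46),("v1","v2","v3")),
("plane",[*t(453,302,30),.08],("v3","w1","v4")),("mug",t(360,318,88),("v3","v4","v1")),
("tray",[*t(700,266,6),.2],("w1","v1")),("mat",[*t(436,226,0),-.07],("v1","v2","v3")),("coaster",t(257,149,6),("v2","v3","v4")),("insert",[*t(138,318,21),1.35],("v4","v5"))]
out={}
for k,x,vs in init:
    V=[v[n] for n in vs];o,f=fit(k,x,V);z,fz=fit(k,o,V,True);each=[fit(k,o,[q])[0].round(2).tolist() for q in V] if k in("square","gauge","plane") else ""
    print(k,np.round(x,2),o.round(3),round(f,1),"free z:",z.round(2),round(fz,1),each)
    out.setdefault(k,[]).append(o)
a=v["v3"]["image"].copy();b=v["v4"]["image"].copy()
for k in out:
    for o in out[k]:outline(a,v["v3"],k,o);outline(b,v["v4"],k,o)
np.save("fit1.npy",out,allow_pickle=True)
cv2.imwrite("pics/o1.png",np.vstack([cv2.resize(a[:230],(760,312)),cv2.resize(b[20:230],(760,285))]))
E
```

```text
square [ 6.4390e+02 -1.3146e+02 -1.6000e-01] [ 6.44775e+02 -1.33254e+02 -1.60000e-01] 27.6 free z: [ 6.4487e+02 -1.3393e+02 -1.6000e-01 -1.9100e+00] 27.9 [[644.69, -133.61, -0.16], [644.98, -133.06, -0.16], [644.67, -133.08, -0.16]]
gauge [6.4854e+02 2.1470e+01 2.4000e-01] [6.44343e+02 4.32170e+01 2.42000e-01] 11.6 free z: [ 6.4346e+02  4.2800e+01  2.5000e-01 -1.2010e+01] 11.5 [[642.62, 50.04, 0.23], [644.18, 43.19, 0.24], [645.58, 45.47, 0.19]]
jar [689.05  69.15] [690.045  73.234] 33.7 free z: [689.75  73.01   1.09] 33.7 
jar [544.22 114.95] [541.797 119.776] 38.1 free z: [5.4181e+02 1.1974e+02 2.3000e-01] 38.1 
plane [ 4.690e+02 -5.876e+01  8.000e-02] [ 4.71543e+02 -5.93450e+01  6.60000e-02] 20.6 free z: [ 4.7072e+02 -6.1060e+01  9.0000e-02 -5.6500e+00] 22.5 [[471.17, -55.37, 0.08], [471.57, -62.41, 0.09], [471.7, -58.12, 0.09]]
mug [445.66  54.84] [451.354  59.184] 15.5 free z: [445.43  54.11 -11.62] 16.7 
tray [ 5.2371e+02 -3.7730e+02  2.0000e-01] [ 377.506 -279.314    2.125] 7.2 free z: [ 361.75 -281.68    2.34   20.61] 9.7 
mat [ 5.6772e+02 -3.5080e+01 -7.0000e-02] [ 5.773e+02 -3.187e+01 -9.100e-02] 8.8 free z: [ 5.7693e+02 -3.1520e+01 -9.0000e-02  2.4500e+00] 8.9 
coaster [662.41 201.19] [666.455 201.363] 13.1 free z: [666.53 201.61  -0.93] 13.1 
insert [439.02 341.43   1.35] [442.701 343.641   1.31 ] 29.3 free z: [439.87 347.28   1.31 -20.23] 35.0
```

View pics/o1.png

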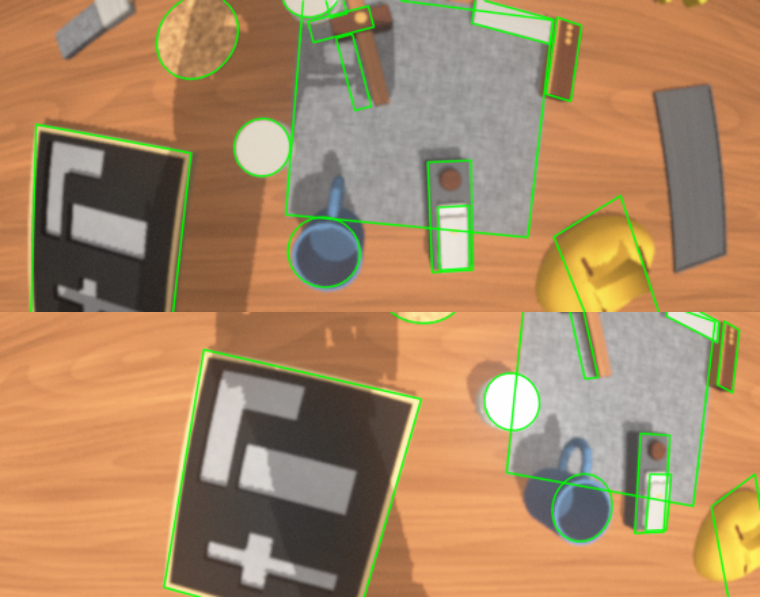

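```bash
cat > cut.py <<'E'
from fit import *
def grow(kind,g=3):
    a=dict(plane=[(-55,55,-21,21)],gauge=[(4,26,-29,29),(-70,70,-8,8)],square=[(-42,42,-56,-28),(14,42,-56,56)])[kind]
    return [rect(x0-g,x1+g,y0-g,y1+g,0) for x0,x1,y0,y1 in a]
def cutfit(kind,x0,views):
    polys=grow(kind);S=4;D=[]
    for d in views:
        c=proj(d,[x0[0],x0[1],10])[0];u0,v0=(c-75).astype(int);im=d["image"][max(v0,0):v0+150,max(u0,0):u0+150];u0=max(u0,0);v0=max(v0,0)
        im=cv2.resize(im,None,fx=S,fy=S,interpolation=cv2.INTER_LINEAR).astype(int);gr=im.mean(2);sat=im.max(2)-im.min(2)
        m=((gr>95)&(sat<45)).astype(np.uint8)
        # keep components overlapping the guess
        D.append((d,u0,v0,m))
    def mask(p,z,d,u0,v0,sh):
        M=R.from_euler("z",p[2]*.02).as_matrix();r=np.zeros(sh,np.uint8)
        for q in polys:
            a=(proj(d,q@M.T+[p[0],p[1],z])-[u0,v0]+.5)*S-.5;cv2.fillPoly(r,[np.round(a*16).astype(int)],1,shift=4)
        return r
    def cost(p):
        t=0
        for d,u0,v0,m in D:
            a=mask(p,6,d,u0,v0,m.shape)&mask(p,19,d,u0,v0,m.shape)
            near=cv2.dilate(a,np.ones((25,25),np.uint8))
            mm=m&near;t+=1-(a&mm).sum()/max(1,(a|mm).sum())
        return t/len(D)
    p=np.array([x0[0],x0[1],x0[2]/.02]);
    for k in (6,3,2):
        r=minimize(cost,p,method="Nelder-Mead",options=dict(xatol=.03,fatol=1e-5,initial_simplex=np.vstack([p]+[p+k*e for e in np.eye(3)])));p=r.x
    return np.array([p[0],p[1],p[2]*.02]),r.fun
E
python3 - <<'E'
from cut import *
v={k:load(k) for k in("v1","v2","v3","v4","v5","w1","top1")}
def q(mx,my):return back(v["v4"],80+mx/1.5385,60+(my-299)/1.5385,6)[0][:2]
for k,c in(("square",(170,378)),("plane",(214,428)),("gauge",(186,525))):
    for vs in(("v4","v5"),("v4",),("v5",)):
        o,f=cutfit(k,[*q(*c),1.31],[v[n] for n in vs]);print(k,vs,o.round(2),round(f,3))
import fit as F
for vs in(("v1","v2","v3"),("v1",),("v2",),("v3",)):
    V=[v[n] for n in vs]
    # local: start at eye guess, fine blur only
    best=max((F.fit("gauge",[648+dx,22+dy,.24],V) for dx in(-6,0,6) for dy in(-5,3)),key=lambda r:r[1]);print("gauge",vs,best[0].round(2),best[1])
m=lambda mx,my:back(v["v3"],mx*560/760,my*230/312,6)[0]
c=[m(654,92),m(709,84),m(725,253),m(675,271)];print("tray corners",np.round(c))
ctr=np.mean(c,0);print(ctr,[np.linalg.norm(c[i]-c[(i+1)%4]).round() for i in range(4)])
e=c[0]-c[3];yaw=np.arctan2(e[1],e[0])-np.pi/2
for vs in(("v1","v3"),("w1",)):print(vs,yaw,F.fit("tray",[*ctr[:2],yaw],[v[n] for n in vs]))
E
```

```text
square ('v4', 'v5') [507.65 372.89   1.31] 0.047
square ('v4',) [507.59 372.73   1.31] 0.06
square ('v5',) [507.87 372.89   1.31] 0.032
plane ('v4', 'v5') [461.47 326.33   1.3 ] 0.027
plane ('v4',) [461.8  326.98   1.3 ] 0.032
plane ('v5',) [461.76 326.39   1.31] 0.023
gauge ('v4', 'v5') [369.57 358.55   1.31] 0.064
gauge ('v4',) [369.64 358.     1.3 ] 0.076
gauge ('v5',) [369.74 358.87   1.31] 0.045
gauge ('v1', 'v2', 'v3') [6.4435e+02 4.3210e+01 2.4000e-01] 11.579596465885624
gauge ('v1',) [6.4922e+02 2.0760e+01 2.5000e-01] 15.438701673887554
gauge ('v2',) [6.488e+02 2.428e+01 2.700e-01] 16.525126720148112
gauge ('v3',) [6.4745e+02 2.5450e+01 2.5000e-01] 10.952260921465623
tray corners [[ 621. -301.    6.]
 [ 647. -391.    6.]
 [ 434. -451.    6.]
 [ 409. -362.    6.]]
[ 527.55373148 -376.06157355    6.        ] [np.float64(93.0), np.float64(221.0), np.float64(93.0), np.float64(221.0)]
('v1', 'v3') -1.2920435021453884 (array([ 528.13263443, -374.44555623,   -1.29298234]), np.float64(18.275874352378363))
('w1',) -1.2920435021453884 (array([ 526.9849667 , -375.87277697,   -1.29218031]), np.float64(15.259375719292654))
```

```bash
python3 -m pendant '0.5 0.64 0 0 1;0.5 0.64 0 0 1;0.5 0.64 0 0 1;0.5 0.64 0 0 1;0.5 0.64 0 0 1' >/dev/null
python3 -m pendant '0.5 0.64 0 -0.23 1;0.5 0.64 0 -0.23 1;0.5 0.64 0 -0.23 1;0.5 0.64 0 -0.23 1;0.5 0.64 0 -0.23 1' >/dev/null
python3 -m pendant '0 0 0.4 -0.23 1;0 0 0.4 -0.23 1;0 0 0.4 -0.23 1;0 0 0.4 -0.23 1;0 0 0.4 -0.23 1' >/dev/null
python3 -m pendant '0 0 0 -0.04 1;0 0 0 -0.04 1'
cat > s.py <<'E'
import sys
from h import *
from rig import read_state
s=read_state();a=[float(x) for x in sys.argv[1:]]
print("t",round(s["time_s"],1),"tcp",s["tcp_pos"].round(1),"q6",s["joint_positions"][5].round(2),"F",s["contact_force"].round(1),"w",round(s["grip_width"],1),"ff",round(s["finger_force"],1),"yawx",np.degrees(np.arctan2(*R.from_rotvec(s["ee_rot"]).as_matrix()[[1,0],0])).round(2))
if a: print(*wd(a[:3],np.radians(a[3]) if len(a)>3 else None))
E
python3 s.py 690 73 22 0
```

```text
time_s: 6.0
tcp_pos: [686.9, 71.0, 204.1]
ee_rot: [2.221, 2.222, -0.0]
contact_force: [0.2, -0.3, 0.8]
grip_width: 88.1
finger_force: 0.0
t 6.0 tcp [686.9  71.  204.1] q6 -0.07 F [ 0.2 -0.3  0.8] w 88.1 ff 0.0 yawx 90.02
[0.008  0.0124 0.7285] 9.747395671848602e-05
```

```bash
python3 -m pendant '0.008 0.012 0.73 0 1;0.008 0.012 0.73 0 1;0.008 0.012 0.73 0 1;0.008 0.012 0.73 0 1;0.008 0.012 0.73 0 1' 20 
python3 -m pendant '0 0 0 0 0.5;0 0 0 0 0.5;0 0 0 0 0.5;0 0 0 0 0.5;0 0 0 0 0.5'
python3 -m pendant '0 0 -0.12 0 0.5;0 0 -0.4 0 0.5;0 0 -0.4 0 0.5;0 0 -0.4 0 0.5;0 0 -0.4 0 0.5'
python3 s.py 595 -356 122 -74
```

```text
time_s: 6.5
tcp_pos: [685.3, 73.8, 15.1]
ee_rot: [-2.219, -2.212, 0.012]
contact_force: [-0.9, 0.2, -0.3]
grip_width: 88.1
finger_force: 0.0
time_s: 7.0
tcp_pos: [690.9, 74.4, 23.1]
ee_rot: [2.22, 2.222, 0.002]
contact_force: [-3.1, -0.0, 6.3]
grip_width: 53.6
finger_force: 20.0
time_s: 7.5
tcp_pos: [689.9, 74.4, 120.7]
ee_rot: [-2.22, -2.222, 0.0]
contact_force: [0.8, 0.1, -1.3]
grip_width: 53.5
finger_force: 20.0
t 7.5 tcp [689.9  74.4 120.7] q6 -0.06 F [ 0.8  0.1 -1.3] w 53.5 ff 20.0 yawx 90.06
[-1.7213 -0.3814 -0.005 ] 0.4114233660936121
```

```bash
python3 -m pendant '-0.86 -0.38 0 0 0.5;-0.86 -0.38 0 0 0.5;-0.86 -0.38 0 0 0.5;-0.86 -0.38 0 0 0.5;-0.86 -0.38 0 0 0.5' >/dev/null
python3 -m pendant '-0.86 0 0 0.23 0.5;-0.86 0 0 0.23 0.5;-0.86 0 0 0.23 0.5;-0.86 0 0 0.23 0.5;-0.86 0 0 0.23 0.5' >/dev/null
python3 -m pendant '0 0 0 0.18 0.5;0 0 0 0.18 0.5;0 0 0 0.18 0.5;0 0 0 0.18 0.5;0 0 0 0.18 0.5' >/dev/null
python3 s.py 595 -356 27 -74
python3 -c "
from h import *
grab('wrist','j1');t=load('top1');print(back(t,90+594/2.353,120+52/2.353,176)[0],back(t,90+475/2.353,120+15/2.353,205)[0])"
```

```text
t 9.0 tcp [ 594.2 -354.6  117.8] q6 0.58 F [-0.7 -0.3 -2.1] w 53.6 ff 20.0 yawx 16.19
[0.0024 0.0077 0.3633] 0.0010549391582522257
[ 759.79085792 -213.15872785  176.        ] [792.26218186 -72.8205218  205.        ]
```

```bash
python3 -m pendant '0.002 0.008 0.15 0 0.5;0.002 0.008 0.26 0 0.5;0.002 0.008 0.31 0 0.5;0.002 0.008 0.33 0 0.5;0.002 0.008 0.335 0 0.5' 
python3 -m pendant '0 0 0.01 0 0.5;0 0 0.018 0 0.5;0 0 0.024 0 0.5;0 0 0.028 0 0.5;0 0 0.028 0 0.5'; python3 s.py 595 -356 26.2
```

```text
time_s: 9.55
tcp_pos: [596.7, -357.4, 37.1]
ee_rot: [-3.109, -0.446, 0.001]
contact_force: [0.1, -0.6, -1.4]
grip_width: 53.6
finger_force: 20.0
time_s: 10.05
tcp_pos: [596.8, -357.5, 30.6]
ee_rot: [3.11, 0.444, 0.0]
contact_force: [-0.8, -0.2, -2.2]
grip_width: 53.4
finger_force: 20.0
t 10.1 tcp [ 596.8 -357.5   30.6] q6 0.58 F [-0.8 -0.2 -2.2] w 53.4 ff 20.0 yawx 16.26
[-0.005  -0.0079  0.0177] None
```

```bash
python3 -m pendant '0 0 0.006 0 0.5;0 0 0.01 0 0.5;0 0 0.013 0 0.5;0 0 0.013 0 0.5' | sed -n '2p;4p'
python3 -m pendant '0 0 0.003 0 0.5;0 0 0.003 0 0.5' | sed -n '2p;4p'
python3 -m pendant '0 0 0.003 0 0.5;0 0 0.003 0 0.5' | sed -n '2p;4p'
```

```text
tcp_pos: [596.6, -357.4, 27.0]
contact_force: [-1.2, 0.0, -1.6]
tcp_pos: [596.7, -357.5, 26.4]
contact_force: [0.3, 0.3, -3.0]
tcp_pos: [596.8, -357.5, 26.1]
contact_force: [-0.7, 1.8, 1.7]
```

```bash
python3 -m pendant '0 0 0 0 0.75;0 0 0 0 0.75;0 0 -0.1 0 1;0 0 -0.3 0 1;0 0 -0.42 0 1' | sed -n '2p;5p'
python3 s.py 541.8 119.8 130
```

```text
tcp_pos: [597.7, -358.3, 133.9]
grip_width: 87.2
t 11.3 tcp [ 597.7 -358.3  133.9] q6 0.58 F [ 0.2 -0.2 -0. ] w 87.2 ff 0.0 yawx 16.25
[ 0.3208 -1.8985  0.0112] None
```

```bash
python3 -m pendant '0.16 -0.95 0 0 1;0.16 -0.95 0 0 1;0.16 -0.95 0 0 1;0.16 -0.95 0 0 1;0.16 -0.95 0 0 1' >/dev/null
python3 -m pendant '0.16 -0.95 0 0 1;0.16 -0.95 0 0 1;0.16 -0.95 0 0 1;0.16 -0.95 0 0 1;0.16 -0.95 0 0 1' >/dev/null
python3 -m pendant '0 0 0 0 1' >/dev/null
python3 - <<'E'
from fit import *
d=grab("wrist","j2");print(fit("jar",[541.8,119.8],[d]));t=grab("top","top2");print(fit("jar",[595,-356],[t]))
E
python3 s.py 541.8 119.8 22
```

```text
(array([541.36069631, 119.40790997]), np.float64(38.14690921604082))
(array([ 595., -356.]), np.float64(40.0))
t 12.6 tcp [540.5 121.6 130.9] q6 1.29 F [-0.  -0.5 -0.2] w 88.3 ff 0.0 yawx 16.4
[0.0026 0.0081 0.4355] None
```

```bash
python3 -m pendant '0.003 0.008 0.19 0 1;0.003 0.008 0.32 0 1;0.003 0.008 0.4 0 1;0.003 0.008 0.43 0 1;0.003 0.008 0.436 0 1' 20 | sed -n 2p
python3 -m pendant '0 0 0 0 0.5;0 0 0 0 0.5;0 0 0 0 0.5;0 0 0 0 0.5;0 0 0 0 0.5' | sed -n '2p;5,6p'
python3 -m pendant '0 0 -0.12 0 0.5;0 0 -0.44 0 0.5;0 0 -0.44 0 0.5;0 0 -0.44 0 0.5;0 0 -0.44 0 0.5'| sed -n '2p;5,6p'
python3 s.py 460.5 -394 130 -74
```

```text
tcp_pos: [541.7, 117.8, 21.0]
tcp_pos: [542.3, 119.4, 22.4]
grip_width: 53.5
finger_force: 20.0
tcp_pos: [541.8, 119.2, 131.9]
grip_width: 53.8
finger_force: 20.0
t 14.1 tcp [541.8 119.2 131.9] q6 1.29 F [-0.5  0.5 -2. ] w 53.8 ff 20.0 yawx 16.27
[-0.8874  1.8796  0.0073] 0.001487221583878526
```

```bash
for i in 1; do :; done
python3 -m pendant '-0.3 0.63 0 0 0.5;-0.3 0.63 0 0 0.5;-0.3 0.63 0 0 0.5;-0.3 0.63 0 0 0.5' >/dev/null
python3 -m pendant '-0.3 0.63 0 0 0.5;-0.3 0.63 0 0 0.5;-0.3 0.63 0 0 0.5;-0.3 0.63 0 0 0.5' >/dev/null
python3 -m pendant '-0.287 0.62 0 0 0.5;-0.287 0.62 0 0 0.5;-0.287 0.62 0 0 0.5;-0.287 0.62 0 0 0.5' >/dev/null
python3 -m pendant '0 0 0 0 0.5;0 0 0 0 0.5' >/dev/null
python3 s.py 460.5 -394 30 -74
```

```text
t 15.4 tcp [ 459.7 -392.5  129.6] q6 0.38 F [ 0.2 -0.2 -1.7] w 53.6 ff 20.0 yawx 16.22
[0.0018 0.0083 0.3982] 0.0012057723686738071
```

```bash
python3 -m pendant '0 0 0.18 0 0.5;0 0 0.3 0 0.5;0 0 0.37 0 0.5;0 0 0.39 0 0.5;0 0 0.398 0 0.5' | sed -n '2p;4p'
python3 -m pendant '0 0 0.005 0 0.5;0 0 0.01 0 0.5;0 0 0.012 0 0.5;0 0 0.012 0 0.5' | sed -n '2p;4p'
python3 -m pendant '0 0 0.003 0 0.5;0 0 0.003 0 0.5' | sed -n '2p;4p'
python3 -m pendant '0 0 0.003 0 0.5;0 0 0.003 0 0.5' | sed -n '2p;4p'
```

```text
tcp_pos: [460.7, -392.1, 31.5]
contact_force: [0.4, -0.3, -1.1]
tcp_pos: [460.8, -394.5, 29.9]
contact_force: [-0.2, -0.3, -2.0]
tcp_pos: [460.5, -394.2, 28.5]
contact_force: [-0.6, 0.7, -1.5]
tcp_pos: [460.4, -394.1, 27.6]
contact_force: [0.4, -0.5, -0.6]
```

```bash
python3 -m pendant '0 0 0.004 0 0.5;0 0 0.004 0 0.5' | sed -n '2p;4p'
python3 -m pendant '0 0 0.003 0 0.5;0 0 0.003 0 0.5' | sed -n '2p;4p'
python3 -m pendant '0 0 0.003 0 0.5;0 0 0.003 0 0.5' | sed -n '2p;4p'
```

```text
tcp_pos: [460.4, -394.0, 26.5]
contact_force: [0.3, -0.3, -1.8]
tcp_pos: [460.5, -394.0, 25.8]
contact_force: [0.1, 0.2, -1.4]
tcp_pos: [460.5, -394.2, 25.4]
contact_force: [0.4, 0.5, 1.1]
```

```bash
python3 -m pendant '0 0 0 0 0.75;0 0 0 0 0.75;0 0 -0.1 0 1;0 0 -0.3 0 1;0 0 -0.5 0 1' | sed -n '2p;5p'
python3 s.py 655 24 150 -75.7
```

```text
tcp_pos: [459.9, -393.4, 150.6]
grip_width: 87.1
t 17.9 tcp [ 459.9 -393.4  150.6] q6 0.38 F [ 1.2 -0.8  0.2] w 87.1 ff 0.0 yawx 16.25
[ 1.2163 -1.3845  0.0045] 0.010829350856665273
```

```bash
python3 -m pendant '0.608 -0.692 0 0 1;0.608 -0.692 0 0 1;0.608 -0.692 0 0 1;0.608 -0.692 0 0 1;0.608 -0.692 0 0 1' >/dev/null
python3 -m pendant '0.608 -0.692 0 0.011 1;0.608 -0.692 0 0.011 1;0.608 -0.692 0 0.011 1;0.608 -0.692 0 0.011 1;0.608 -0.692 0 0.011 1' >/dev/null
python3 -m pendant '0 0 0 0 1' >/dev/null
python3 - <<'E'
from fit import *
d=grab("wrist","g1");t=grab("top","top3");im=d["image"].copy()
bs=[fit("gauge",[648.8+a,22.5+b,.25],[d]) for a in(-4,4) for b in(-3,3)]
for b in bs:print(b[0].round(2),round(b[1],1))
o=max(bs,key=lambda r:r[1])[0];outline(im,d,"gauge",o)
cv2.imwrite("pics/g1o.png",np.hstack([cv2.resize(im[40:290,140:420],(448,400)),cv2.resize(t["image"][200:270,360:420],(343,400))]))
print(o,o[:2]+15*np.array([np.cos(o[2]),np.sin(o[2])]))
E
```

```text
[6.4945e+02 2.3610e+01 2.9000e-01] 14.1
[6.4943e+02 2.3610e+01 2.9000e-01] 14.1
[6.4944e+02 2.3610e+01 2.9000e-01] 14.1
[6.4945e+02 2.3610e+01 2.9000e-01] 14.1
[6.49434859e+02 2.36084343e+01 2.88478611e-01] [663.8150258   27.87584483]
```

View pics/g1o.png

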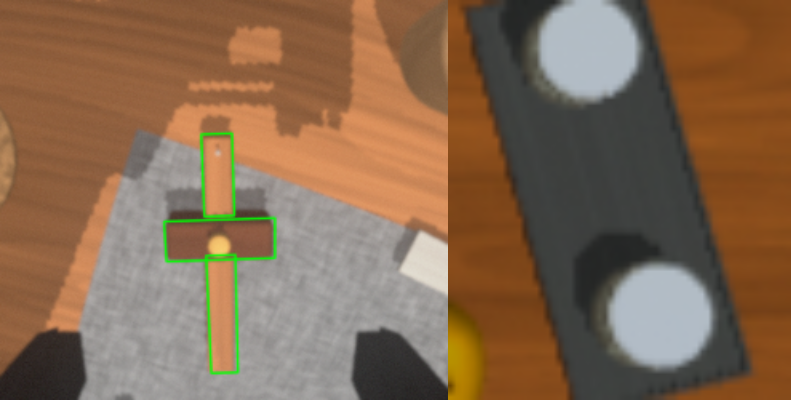

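```bash
python3 s.py 663.6 27.7 18 -73.7
```

```text
t 19.1 tcp [655.4  23.7 149.9] q6 1.18 F [-0.7 -0.6 -0.3] w 88.2 ff 0.0 yawx 14.38
[ 0.036  -0.0075  0.5276] -0.010676839300796779
```

```bash
python3 -m pendant '0.036 -0.007 0.2 -0.011 1;0.036 -0.007 0.4 -0.011 1;0.036 -0.007 0.5 -0.011 1;0.036 -0.007 0.525 -0.011 1;0.036 -0.007 0.528 -0.011 1' 25 | sed -n 2p
python3 -m pendant '0 0 0 0 0.4;0 0 0 0 0.4;0 0 0 0 0.4;0 0 0 0 0.4;0 0 0 0 0.4' | sed -n '2p;5,6p'
python3 s.py
python3 -m pendant '0 0 -0.08 0 0.4;0 0 -0.28 0 0.4;0 0 -0.44 0 0.4;0 0 -0.44 0 0.4;0 0 -0.44 0 0.4'| sed -n '2p;5,6p'
python3 s.py 373.5 373.1 128 -15
```

```text
tcp_pos: [663.1, 25.8, 17.7]
tcp_pos: [664.6, 27.4, 19.6]
grip_width: 57.9
finger_force: 25.0
t 20.1 tcp [664.6  27.4  19.6] q6 1.15 F [-0.6  0.1  6.8] w 57.9 ff 25.0 yawx 16.27
tcp_pos: [664.3, 27.0, 129.3]
grip_width: 57.9
finger_force: 25.0
t 20.6 tcp [664.3  27.  129.3] q6 1.15 F [ 0.1  0.4 -2.6] w 57.9 ff 25.0 yawx 16.27
[-0.7291 -1.6547  0.0021] -0.3262936398546246
```

```bash
python3 -m pendant '-0.365 -0.827 0 0 0.4;-0.365 -0.827 0 0 0.4;-0.365 -0.827 0 0 0.4;-0.365 -0.827 0 0 0.4;-0.365 -0.827 0 0 0.4' >/dev/null
python3 -m pendant '-0.365 -0.827 0 -0.2 0.4;-0.365 -0.827 0 -0.2 0.4;-0.365 -0.827 0 -0.2 0.4;-0.365 -0.827 0 -0.2 0.4;-0.365 -0.827 0 -0.2 0.4' >/dev/null
python3 -m pendant '0 0 0.2 -0.126 0.4;0 0 0.2 -0.126 0.4;0 0 0.2 -0.126 0.4;0 0 0.2 -0.126 0.4;0 0 0.2 -0.126 0.4' >/dev/null
python3 -m pendant '0 0 0 0 0.4;0 0 0 0 0.4' >/dev/null
cat > held.py <<'E'
import sys
from cut import *
from rig import read_state
def held(kind,x0,below,name,show=True):
    """fit of a held tool: below = its underside under the TCP; x0 guess"""
    d=grab("wrist",name);s=read_state();z=s["tcp_pos"][2]-below
    MOD["H"]=[q+[0,0,z] for q in MOD[kind]]
    bs=[fit("H",[x0[0]+a,x0[1]+b,x0[2]],[d]) for a in(-3,3) for b in(-3,3)];b=max(bs,key=lambda r:r[1]);o=b[0]
    im=d["image"].copy();outline(im,d,"H",o);u,v=proj(d,[o[0],o[1],z])[0]
    u0=int(np.clip(u-140,0,280));v0=int(np.clip(v-110,0,210));crop(im,u0,v0,u0+280,v0+210,2,name+"o")
    print("held",o.round(3),round(b[1],1),"tcp",s["tcp_pos"].round(1));return o,d
E
python3 - <<'E'
from held import *
o,d=held("gauge",[369.6,358.6,1.308],19,"g2")
E
python3 s.py 373.5 373.1 40 -15
```

```text
held [369.977 357.492   1.308] 14.4 tcp [373.  372.9  78.3]
t 22.3 tcp [373.  372.9  78.3] q6 0.82 F [ 0.  -0.  -1.1] w 57.6 ff 25.0 yawx 74.87
[0.0012 0.0019 0.1534] -0.0006981202432922056
```

View pics/g2o.png

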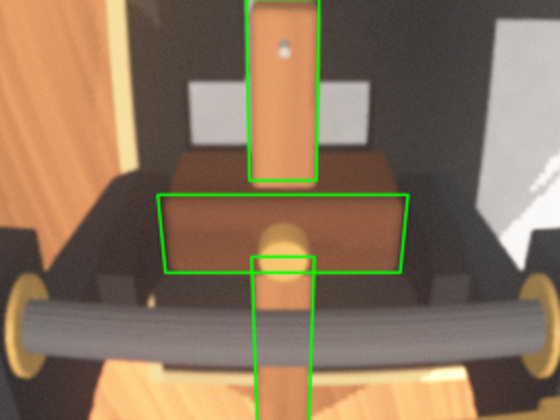

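```bash
python3 -m pendant '0.004 0 0.08 0 0.4;0.004 0 0.13 0 0.4;0.004 0 0.145 0 0.4;0.004 0 0.15 0 0.4;0.004 0 0.15 0 0.4' | sed -n '2p;4p'
python3 s.py 373.7 373.7 25 -15
python3 -m pendant '0 0 0.01 0 0.4;0 0 0.02 0 0.4;0 0 0.03 0 0.4;0 0 0.03 0 0.4' | sed -n '2p;4p'
python3 s.py 373.7 373.7 25 -15
```

```text
tcp_pos: [373.3, 374.0, 40.9]
contact_force: [0.7, 0.3, -1.0]
t 22.8 tcp [373.3 374.   40.9] q6 0.82 F [ 0.7  0.3 -1. ] w 57.7 ff 25.0 yawx 74.93
[-0.0007  0.0019  0.0635] -0.00040369201746918033
tcp_pos: [372.9, 373.8, 32.9]
contact_force: [-0.3, 0.5, -1.9]
t 23.2 tcp [372.9 373.8  32.9] q6 0.82 F [-0.3  0.5 -1.9] w 58.0 ff 25.0 yawx 74.94
[0.0004 0.0032 0.0317] -0.00034193138559096526
```

```bash
python3 -m pendant '0 0 0.01 0 0.4;0 0 0.02 0 0.4;0 0 0.024 0 0.4;0 0 0.024 0 0.4' | sed -n '2p;4p'
python3 -m pendant '0 0 0.006 0 0.4;0 0 0.012 0 0.4;0 0 0.012 0 0.4;0 0 0.012 0 0.4' | sed -n '2p;4p'
```

```text
tcp_pos: [372.9, 373.8, 26.9]
contact_force: [-0.4, 1.1, -2.3]
tcp_pos: [373.3, 374.1, 25.5]
contact_force: [-4.3, -3.9, 12.6]
```

```bash
python3 -m pendant '0 0 0 0 0.85;0 0 0 0 0.85;0 0 0 0 0.85;0 0 -0.1 0 0.85;0 0 -0.16 0 0.85' | sed -n 2p
python3 -m pendant '0 0 0 0 0;0 0 0 0 0;0 0 0 0 0;0 0 0 0 0;0 0 0 0 0' 30 | sed -n '2p;5p'
python3 -m pendant '0 0 0.04 0 0;0 0 0.05 0 0;0 0 0.06 0 0;0 0 0.06 0 0;0 0 0.06 0 0' | sed -n '2p;4,5p'
python3 -m pendant '0 0 0.008 0 0;0 0 0.016 0 0;0 0 0.016 0 0' | sed -n '2p;4,5p'
```

```text
tcp_pos: [373.2, 374.0, 64.8]
tcp_pos: [372.7, 373.6, 63.4]
grip_width: 37.2
tcp_pos: [373.1, 373.9, 49.2]
contact_force: [0.6, -0.7, 0.8]
grip_width: 0.5
tcp_pos: [373.0, 373.8, 45.0]
contact_force: [-0.1, 0.7, 0.2]
grip_width: 0.8
```

```bash
python3 -m pendant '0 0 0.008 0 0;0 0 0.012 0 0;0 0 0.012 0 0' | sed -n '2p;4p'
python3 -m pendant '0 0 0.006 0 0;0 0 0.01 0 0;0 0 0.01 0 0' | sed -n '2p;4p'
python3 -m pendant '0 0 0.006 0 0;0 0 0.01 0 0;0 0 0.01 0 0' | sed -n '2p;4p'
```

```text
tcp_pos: [373.0, 373.8, 42.0]
contact_force: [0.5, -0.4, -0.1]
tcp_pos: [373.0, 373.8, 39.5]
contact_force: [0.5, -0.4, 0.8]
tcp_pos: [373.3, 374.2, 38.4]
contact_force: [-3.8, -2.8, 12.1]
```

```bash
python3 -m pendant '0 0 0.005 0 0;0 0 0.008 0 0;0 0 0.008 0 0' | sed -n '2p;4p'
python3 -m pendant '0 0 -0.2 0 0.5;0 0 -0.4 0 1;0 0 -0.6 0 1;0 0 -0.7 0 1;0 0 -0.7 0 1' | sed -n 2p
python3 s.py 449 58 210 82
```

```text
tcp_pos: [373.5, 374.5, 38.4]
contact_force: [-9.4, -6.2, 30.2]
tcp_pos: [375.5, 375.5, 215.3]
t 27.5 tcp [375.5 375.5 215.3] q6 0.82 F [0.2 0.  0.7] w 38.6 ff 0.0 yawx 74.95
[-1.1503  0.6137  0.017 ] 0.4608107807623139
```

```bash
python3 -m pendant '-0.575 0.307 0 0 1;-0.575 0.307 0 0 1;-0.575 0.307 0 0 1;-0.575 0.307 0 0 1;-0.575 0.307 0 0 1' >/dev/null
python3 -m pendant '-0.575 0.307 0 0.23 1;-0.575 0.307 0 0.23 1;-0.575 0.307 0 0.23 1;-0.575 0.307 0 0.23 1;-0.575 0.307 0 0.23 1' >/dev/null
python3 -m pendant '0 0 0 0.23 1;0 0 0 0.23 1;0 0 0 0.23 1;0 0 0 0.23 1;0 0 0 0.23 1' >/dev/null
python3 -m pendant '0 0 0 0 1' >/dev/null
python3 - <<'E'
from fit import *
d=grab("wrist","c1");t=grab("top","top4");im=d["image"]
o,f=fit("mug",[447,57],[d]);print(o,f,fit("mug",[452,60],[d]))
a=im.copy();outline(a,d,"mug",o)
print(proj(d,[447,57,88]))
p,f=fit("plane",[471,-59,.08],[d]);print("plane",p,f);outline(a,d,"plane",p)
cv2.imwrite("pics/c1o.png",cv2.resize(a[:330],(800,471)))
E
python3 s.py 449 58 36 82
```

```text
[450.07726742  60.2860053 ] 15.870602058989212 (array([450.07932739,  60.27738115]), np.float64(15.869740581122349))
[[277.22887055 195.56671044]]
plane [ 4.71030313e+02 -5.73568802e+01  3.82578562e-02] 21.620398484462108
t 29.2 tcp [446.5  57.6 209.7] q6 1.57 F [0.  0.  0.3] w 88.1 ff 0.0 yawx -7.59
[ 0.0104 -0.0026  0.6948] 0.0022785714022807695
```

View pics/c1o.png

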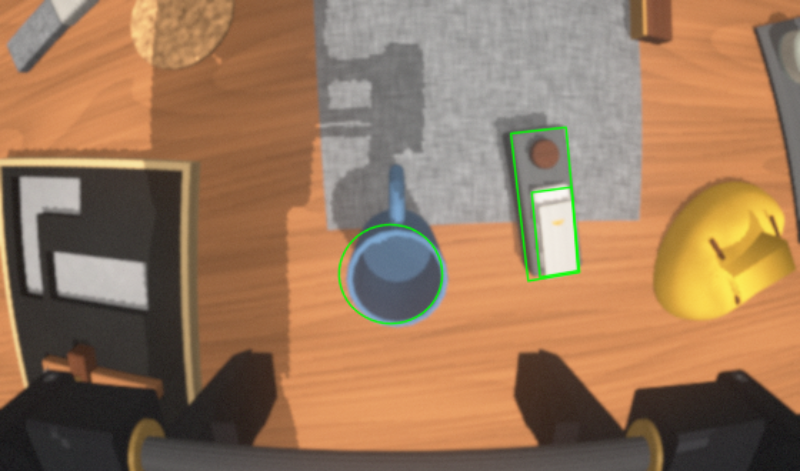

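```bash
python3 -m pendant '0.005 0.003 0.2 0 1;0.005 0.003 0.4 0 1;0.005 0.003 0.6 0 1;0.005 0.003 0.67 0 1;0.005 0.003 0.695 0 1' 25 | sed -n '2p;4p'
python3 -m pendant '0 0 0 0 0.5;0 0 0 0 0.5;0 0 0 0 0.5;0 0 0 0 0.5;0 0 0 0 0.5' | sed -n '2p;5,6p'
python3 s.py
python3 -m pendant '0 0 -0.06 0 0.5;0 0 -0.2 0 0.5;0 0 -0.3 0 0.5;0 0 -0.36 0 0.5;0 0 -0.36 0 0.5'| sed -n '2p;5,6p'
python3 s.py 666.5 201.4 125
```

```text
tcp_pos: [445.5, 56.3, 33.8]
contact_force: [0.2, -0.1, -0.1]
tcp_pos: [449.2, 55.5, 37.9]
grip_width: 60.1
finger_force: 25.0
t 30.2 tcp [449.2  55.5  37.9] q6 1.57 F [-0.5  1.7  7.1] w 60.1 ff 25.0 yawx -7.86
tcp_pos: [449.4, 55.2, 128.9]
grip_width: 60.1
finger_force: 25.0
t 30.7 tcp [449.4  55.2 128.9] q6 1.57 F [-0.1 -1.  -2.5] w 60.1 ff 25.0 yawx -7.85
[ 0.7801 -0.6978  0.0195] None
```

```bash
python3 -m pendant '0.39 -0.349 0 0 0.5;0.39 -0.349 0 0 0.5;0.39 -0.349 0 0 0.5;0.39 -0.349 0 0 0.5' >/dev/null
python3 -m pendant '0.39 -0.349 0 0 0.5;0.39 -0.349 0 0 0.5;0.39 -0.349 0 0 0.5;0.39 -0.349 0 0 0.5' >/dev/null
python3 -m pendant '0 0 0.15 0 0.5;0 0 0.22 0 0.5;0 0 0.22 0 0.5;0 0 0.22 0 0.5' >/dev/null
python3 - <<'E'
from fit import *
d=grab("wrist","c2");s=grab("scene","sc2");t=grab("top","top5")
crop(d["image"],140,40,420,320,1.43,"a");crop(s["image"],280,190,420,290,2.86,"b")
a=cv2.imread("pics/a.png");b=cv2.imread("pics/b.png");cv2.imwrite("pics/c2o.png",np.hstack([cv2.resize(a,(400,400)),cv2.resize(b,(400,400*100//140))[:400] if 0 else cv2.copyMakeBorder(b,0,400-b.shape[0],0,0,cv2.BORDER_CONSTANT)]))
E
python3 s.py 666.5 201.4 44
```

```text
t 32.0 tcp [665.8 201.6  73.4] q6 1.83 F [ 0.6  0.6 -1.3] w 60.3 ff 25.0 yawx -7.88
[0.0024 0.0004 0.1177] None
```

View pics/c2o.png

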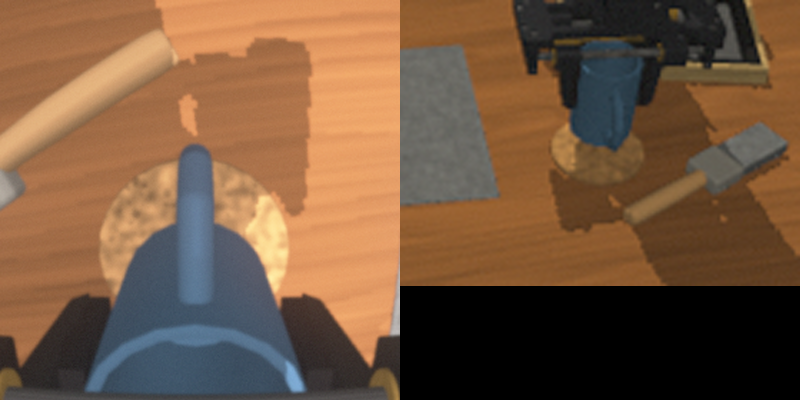

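```bash
python3 -m pendant '0 0 0.04 0 0.5;0 0 0.08 0 0.5;0 0 0.1 0 0.5;0 0 0.104 0 0.5;0 0 0.104 0 0.5' | sed -n '2p;4p'
python3 -m pendant '0 0 0.004 0 0.5;0 0 0.008 0 0.5;0 0 0.008 0 0.5' | sed -n '2p;4p'
python3 -m pendant '0 0 0.004 0 0.5;0 0 0.004 0 0.5' | sed -n '2p;4p'
```

```text
tcp_pos: [664.5, 201.7, 44.9]
contact_force: [-0.7, 0.0, -1.9]
tcp_pos: [665.0, 201.7, 44.1]
contact_force: [-0.9, 0.0, 1.3]
tcp_pos: [665.1, 201.7, 44.1]
contact_force: [-5.1, -1.8, 7.6]
```

```bash
python3 -m pendant '0 0 0 0 0.9;0 0 0 0 0.9;0 0 0 0 0.9;0 0 -0.1 0 1;0 0 -0.25 0 1' | sed -n 2p
python3 -m pendant '0 0 -0.2 0 1;0 0 -0.25 0 1;0 0 -0.25 0 1' | sed -n 2p
python3 s.py 471 -58 160 94
```

```text
tcp_pos: [662.4, 201.3, 102.1]
tcp_pos: [666.8, 202.0, 171.1]
t 33.9 tcp [666.8 202.  171.1] q6 1.83 F [-0.1 -0.3  0.7] w 87.8 ff 0.0 yawx -7.86
[-0.634   1.1374  0.0385] -0.0659009704958563
```

```bash
python3 -m pendant '-0.317 0.569 0 0 1;-0.317 0.569 0 0 1;-0.317 0.569 0 0 1;-0.317 0.569 0 0 1' >/dev/null
python3 -m pendant '-0.317 0.569 0.04 -0.066 1;-0.317 0.569 0.04 -0.066 1;-0.317 0.569 0.04 -0.066 1;-0.317 0.569 0.04 -0.066 1;-0.317 0.569 0.04 -0.066 1' >/dev/null
python3 - <<'E'
from fit import *
d=grab("wrist","p1");t=grab("top","top6")
for x in([471,-58,.06],[468,-62,.09],[474,-55,.03]):
    p,f=fit("plane",x,[d]);print(p.round(3),round(f,1))
MOD["sole"]=[MOD["plane"][0]*[1,1,1]];MOD["cap"]=[MOD["plane"][1]]
print(fit("sole",[471,-58,.07],[d]),fit("cap",[471,-58,.07],[d]))
print("mug",fit("mug",[665,201],[t]))
E
python3 s.py 471 -58 17 94
```

```text
[ 4.71023e+02 -5.90400e+01  8.30000e-02] 21.2
[ 4.71018e+02 -5.90460e+01  8.40000e-02] 21.2
[ 4.71018e+02 -5.90480e+01  8.40000e-02] 21.2
(array([ 4.70575422e+02, -5.59192792e+01, -6.04670955e-04]), np.float64(15.628826244133371)) (array([ 4.72461725e+02, -5.91071335e+01,  1.08655295e-01]), np.float64(27.17376484813648))
mug (array([648.15751076, 190.22596726]), np.float64(25.119401824612975))
t 34.9 tcp [468.9 -58.1 156.7] q6 1.13 F [-0.2  0.4 -0.6] w 87.8 ff 0.0 yawx 3.96
[0.0089 0.0007 0.5586] -0.0002231268162189489
```

```bash
python3 -m pendant '0.009 0.004 0.2 -0.004 1;0.009 0.004 0.4 -0.004 1;0.009 0.004 0.52 -0.004 1;0.009 0.004 0.555 -0.004 1;0.009 0.004 0.559 -0.004 1' 40 | sed -n '2p;4p'
python3 -m pendant '0 0 0 0 0.3;0 0 0 0 0.3;0 0 0 0 0.3;0 0 0 0 0.3;0 0 0 0 0.3' | sed -n '2p;5,6p'
python3 s.py
python3 -m pendant '0 0 0 0 0.3;0 0 -0.08 0 0.3;0 0 -0.2 0 0.3;0 0 -0.34 0 0.3;0 0 -0.34 0 0.3'| sed -n '2p;5,6p'
python3 s.py 461.6 326.4 90 165
```

```text
tcp_pos: [470.8, -58.1, 16.5]
contact_force: [0.3, 0.3, 1.3]
tcp_pos: [471.6, -59.5, 18.4]
grip_width: 50.1
finger_force: 0.0
t 35.9 tcp [471.6 -59.5  18.4] q6 1.11 F [ 0.8 -0.5 -0.1] w 50.1 ff 0.0 yawx 4.73
tcp_pos: [474.0, -60.4, 106.7]
grip_width: 41.7
finger_force: 40.0
t 36.4 tcp [474.  -60.4 106.7] q6 1.11 F [ 0.5 -0.3 -3.1] w 41.7 ff 40.0 yawx 4.74
[ 0.0779 -1.5461  0.0619] -0.3903287979834036
```

```bash
python3 -m pendant '0.039 -0.773 0 0 0.3;0.039 -0.773 0 0 0.3;0.039 -0.773 0 0 0.3;0.039 -0.773 0 0 0.3;0.039 -0.773 0 0 0.3' >/dev/null
python3 -m pendant '0.039 -0.773 0 -0.2 0.3;0.039 -0.773 0 -0.2 0.3;0.039 -0.773 0 -0.2 0.3;0.039 -0.773 0 -0.2 0.3;0.039 -0.773 0 -0.2 0.3' >/dev/null
python3 -m pendant '0 0 0.1 -0.19 0.3;0 0 0.1 -0.19 0.3;0 0 0.1 -0.19 0.3;0 0 0.1 -0.19 0.3;0 0 0.1 -0.19 0.3' >/dev/null
python3 -m pendant '0 0 0 0 0.3;0 0 0 0 0.3' >/dev/null
python3 - <<'E'
from held import *
o,d=held("plane",[461.6,326.4,1.308],19,"p2")
MOD["H"]=[MOD["H"][1]];print("cap",fit("H",o,[d]))
a=load("p1");MOD["cap"]=[MOD["plane"][1]]
E
python3 s.py 461.6 326.4 44 165
```

```text
held [461.705 330.659   1.309] 13.5 tcp [458.7 327.   77.4]
cap (array([465.75899647, 341.99785448,   1.2837505 ]), np.float64(14.960204820057506))
t 38.1 tcp [458.7 327.   77.4] q6 0.67 F [-0.9 -0.2 -3.4] w 41.6 ff 40.0 yawx 74.77
[0.0008 0.0119 0.1336] -0.0012511605376828191
```

View pics/p2o.png

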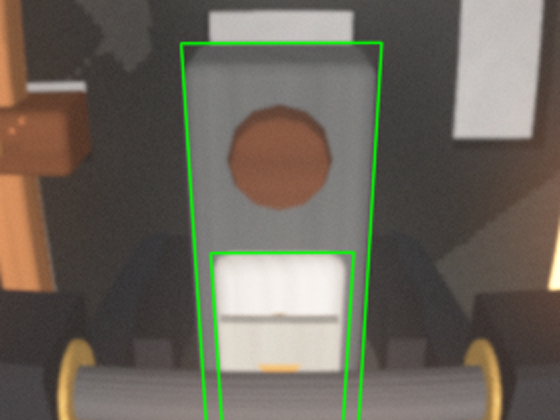

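```bash
python3 s.py 461.1 324.5 44 165
python3 -m pendant '-0.008 0.012 0.05 0 0.3;-0.008 0.012 0.1 0 0.3;-0.008 0.012 0.125 0 0.3;-0.008 0.012 0.13 0 0.3;-0.008 0.012 0.13 0 0.3' | sed -n '2p;4p'
python3 -m pendant '0 0 0.01 0 0.3;0 0 0.02 0 0.3;0 0 0.024 0 0.3;0 0 0.024 0 0.3' | sed -n '2p;4p'
python3 s.py 461.1 324.5 25 165
```

```text
t 38.1 tcp [458.7 327.   77.4] q6 0.67 F [-0.9 -0.2 -3.4] w 41.6 ff 40.0 yawx 74.77
[-0.0071  0.012   0.1336] -0.0012511605376828191
tcp_pos: [460.7, 324.7, 44.6]
contact_force: [-0.5, -0.1, -1.9]
tcp_pos: [461.0, 324.8, 39.2]
contact_force: [-0.2, -0.3, -2.8]
t 39.0 tcp [461.  324.8  39.2] q6 0.67 F [-0.2 -0.3 -2.8] w 41.1 ff 40.0 yawx 74.94
[-0.001   0.0006  0.0567] -0.0003422862529862942
```

```bash
python3 -m pendant '0 0 0.008 0 0.3;0 0 0.016 0 0.3;0 0 0.016 0 0.3' | sed -n '2p;4p'
python3 -m pendant '0 0 0.008 0 0.3;0 0 0.016 0 0.3;0 0 0.016 0 0.3' | sed -n '2p;4p'
```

```text
tcp_pos: [460.8, 324.7, 34.9]
contact_force: [-0.5, 0.2, -3.3]
tcp_pos: [460.8, 324.7, 30.8]
contact_force: [0.4, -0.1, -3.1]
```

```bash
python3 s.py 461.1 324.5 25 165
```

```text
t 39.6 tcp [460.8 324.7  30.8] q6 0.67 F [ 0.4 -0.1 -3.1] w 41.4 ff 40.0 yawx 74.93
[-0.0003  0.0012  0.0233] -0.0003669889221908869
```

```bash
python3 -m pendant '0 0 0.008 0 0.3;0 0 0.012 0 0.3;0 0 0.012 0 0.3' | sed -n '2p;4p'
python3 -m pendant '0 0 0.006 0 0.3;0 0 0.01 0 0.3;0 0 0.01 0 0.3' | sed -n '2p;4p'
python3 -m pendant '0 0 0.003 0 0.3;0 0 0.006 0 0.3;0 0 0.006 0 0.3' | sed -n '2p;4p'
```

```text
tcp_pos: [460.9, 324.7, 28.0]
contact_force: [0.4, -0.8, -3.3]
tcp_pos: [460.9, 324.7, 25.5]
contact_force: [0.3, -0.3, -4.4]
tcp_pos: [461.1, 324.8, 24.1]
contact_force: [0.3, 0.2, -2.8]
```

```bash
python3 -m pendant '0 0 0.003 0 0.3;0 0 0.005 0 0.3;0 0 0.005 0 0.3' | sed -n '2p;4p'
python3 -m pendant '0 0 0.003 0 0.3;0 0 0.005 0 0.3;0 0 0.005 0 0.3' | sed -n '2p;4p'
```

```text
tcp_pos: [461.1, 324.8, 24.0]
contact_force: [-4.3, -2.2, 8.2]
tcp_pos: [461.1, 324.8, 24.0]
contact_force: [-9.4, -4.6, 18.2]
```

```bash
python3 -m pendant '0 0 0 0 0.7;0 0 0 0 0.7;0 0 0 0 0.7;0 0 -0.1 0 0.7;0 0 -0.2 0 0.7' | sed -n 2p
python3 -m pendant '0 0 0 0 0;0 0 0 0 0;0 0 0 0 0;0 0 0 0 0;0 0 0 0 0' 30 | sed -n '2p;5p'
python3 -m pendant '0 0 0.05 0 0;0 0 0.06 0 0;0 0 0.065 0 0;0 0 0.065 0 0' | sed -n '2p;4,5p'
```

```text
tcp_pos: [460.3, 324.4, 71.2]
tcp_pos: [460.5, 324.5, 70.7]
grip_width: 23.8
tcp_pos: [460.8, 324.7, 54.9]
contact_force: [0.0, 0.4, -0.2]
grip_width: 0.2
```

```bash
python3 -m pendant '0 0 0.008 0 0;0 0 0.014 0 0;0 0 0.014 0 0' | sed -n '2p;4p'
python3 -m pendant '0 0 0.006 0 0;0 0 0.01 0 0;0 0 0.01 0 0' | sed -n '2p;4p'
python3 -m pendant '0 0 0.006 0 0;0 0 0.01 0 0;0 0 0.01 0 0' | sed -n '2p;4p'
```

```text
tcp_pos: [461.0, 324.8, 51.9]
contact_force: [-0.1, 0.5, 0.4]
tcp_pos: [461.1, 324.8, 49.5]
contact_force: [0.1, -0.4, 0.3]
tcp_pos: [461.2, 324.8, 49.4]
contact_force: [-8.4, -3.8, 21.5]
```

```bash
python3 -m pendant '0 0 -0.1 0 0.5;0 0 -0.3 0 1;0 0 -0.46 0 1;0 0 -0.46 0 1;0 0 -0.46 0 1' | sed -n 2p
python3 s.py 641 -175 160 80.8
```

```text
tcp_pos: [461.7, 325.0, 163.0]
t 43.9 tcp [461.7 325.  163. ] q6 0.67 F [-0.   0.5 -1.4] w 38.4 ff 0.0 yawx 74.94
[-1.745   1.2125  0.0117] 0.46742460498029065
```

```bash
python3 -m pendant '-0.58 0.404 0 0 1;-0.58 0.404 0 0 1;-0.58 0.404 0 0 1;-0.58 0.404 0 0 1' >/dev/null
python3 -m pendant '-0.58 0.404 0 0 1;-0.58 0.404 0 0 1;-0.58 0.404 0 0 1;-0.58 0.404 0 0 1' >/dev/null
python3 -m pendant '-0.58 0.404 0 0.23 1;-0.58 0.404 0 0.23 1;-0.58 0.404 0 0.23 1;-0.58 0.404 0 0.23 1;-0.58 0.404 0 0.23 1' >/dev/null
python3 -m pendant '0 0 0 0.236 1;0 0 0 0.236 1;0 0 0 0.236 1;0 0 0 0.236 1;0 0 0 0.236 1' >/dev/null
python3 - <<'E'
from fit import *
d=grab("wrist","q1");t=grab("top","top7")
for x in([644.8,-133.2,-.16],[648,-130,-.14]):
    p,f=fit("square",x,[d]);print(p.round(3),round(f,1))
c,s=np.cos(p[2]),np.sin(p[2]);print(p[:2]+[3*c+42*s,3*s-42*c],np.degrees(p[2]))
E
python3 s.py 641 -175 14 80.8
```

```text
[ 6.44005e+02 -1.36787e+02 -1.54000e-01] 26.3
[ 6.43999e+02 -1.36792e+02 -1.55000e-01] 26.3
[ 640.49694889 -178.75356207] -8.85643157056367
t 45.8 tcp [ 639.3 -173.5  159.2] q6 1.28 F [0.6 0.4 0.4] w 88.0 ff 0.0 yawx -9.02
[0.0101 0.0057 0.5807] 0.0009912827337700437
```

```bash
python3 -m pendant '0.008 0.011 0.2 0 0.8;0.008 0.011 0.4 0 0.8;0.008 0.011 0.54 0 0.8;0.008 0.011 0.575 0 0.8;0.008 0.011 0.579 0 0.8' 50 | sed -n '2p;4p'
python3 -m pendant '0 0 0 0 0.1;0 0 0 0 0.1;0 0 0 0 0.1;0 0 0 0 0.1;0 0 0 0 0.1' | sed -n '2p;5,6p'
python3 -m pendant '0 0 0 0 0.1;0 0 0 0 0.1;0 0 0 0 0.1' | sed -n '2p;5,6p'
python3 s.py
python3 -m pendant '0 0 -0.08 0 0.1;0 0 -0.2 0 0.1;0 0 -0.34 0 0.1;0 0 -0.34 0 0.1;0 0 -0.34 0 0.1'| sed -n '2p;5,6p'
python3 s.py 500 320 95 165
```

```text
tcp_pos: [640.5, -176.3, 14.9]
contact_force: [0.2, -0.1, 0.1]
tcp_pos: [642.6, -177.2, 18.1]
grip_width: 32.8
finger_force: 0.0
tcp_pos: [642.4, -177.1, 17.8]
grip_width: 26.8
finger_force: 50.0
t 47.1 tcp [ 642.4 -177.1   17.8] q6 1.28 F [-1.2  1.2  5.2] w 26.8 ff 50.0 yawx -8.94
tcp_pos: [642.3, -177.2, 102.4]
grip_width: 27.1
finger_force: 50.0
t 47.6 tcp [ 642.3 -177.2  102.4] q6 1.28 F [-0.8  0.5 -1.7] w 27.1 ff 50.0 yawx -8.94
[-0.8717 -1.8759  0.028 ] -0.4663573615004398
```

```bash
python3 -m pendant '-0.52 -0.728 -0.16 0 0.1;-0.52 -0.728 -0.16 0 0.1;-0.52 -0.728 -0.16 0 0.1;-0.52 -0.728 -0.16 0 0.1;-0.52 -0.728 -0.16 0 0.1' >/dev/null
python3 -m pendant '-0.13 -0.83 0 0 0.1;-0.13 -0.83 0 0 0.1;-0.13 -0.83 0 0 0.1;-0.13 -0.83 0 0 0.1;-0.13 -0.83 0 0 0.1' >/dev/null
python3 -m pendant '-0.053 -0.53 0 -0.23 0.1;-0.053 -0.53 0 -0.23 0.1;-0.053 -0.53 0 -0.23 0.1;-0.053 -0.53 0 -0.23 0.1;-0.053 -0.53 0 -0.23 0.1' >/dev/null
python3 -m pendant '0 0 0.24 -0.236 0.1;0 0 0.24 -0.236 0.1;0 0 0.24 -0.236 0.1;0 0 0.24 -0.236 0.1;0 0 0.24 -0.236 0.1' >/dev/null
python3 -m pendant '0 0 0 0 0.1;0 0 0 0 0.1' >/dev/null
python3 - <<'E'
from held import *
s=read_state()["tcp_pos"];r=1.308;c,n=np.cos(r),np.sin(r);g=[s[0]-4.6*c-42*n,s[1]-4.6*n+42*c,r]
o,d=held("square",g,18,"q2");e=(s[:2]-o[:2])@np.array([[np.cos(o[2]),-np.sin(o[2])],[np.sin(o[2]),np.cos(o[2])]]);print("tcp in square",e)
o,d=held("square",g,21,"q2b")
E
python3 s.py 549.5 366.4 45 165
```

```text
held [507.872 369.878   1.3  ] 23.2 tcp [549.2 365.2  81. ]
tcp in square [  6.35889548 -40.85743378]
held [507.687 369.161   1.304] 22.7 tcp [549.3 365.5  81.3]
t 49.9 tcp [549.3 365.5  81.3] q6 0.67 F [ 0.6  0.7 -1.1] w 26.9 ff 50.0 yawx 74.76
[ 0.004  -0.0002  0.1453] -0.0013250010332334836
```

```bash
python3 -m pendant '0.008 0 0.06 -0.002 0.1;0.008 0 0.12 -0.002 0.1;0.008 0 0.145 -0.002 0.1;0.008 0 0.148 -0.002 0.1;0.008 0 0.148 -0.002 0.1' | sed -n '2p;4p'
python3 -m pendant '0 0 0.01 0 0.1;0 0 0.02 0 0.1;0 0 0.024 0 0.1;0 0 0.024 0 0.1' | sed -n '2p;4p'
python3 s.py 549.8 367.3 25 165
```

```text
tcp_pos: [549.9, 367.8, 44.6]
contact_force: [0.2, -0.5, -1.2]
tcp_pos: [550.2, 367.8, 39.2]
contact_force: [0.5, 0.6, -1.9]
t 50.8 tcp [550.2 367.8  39.2] q6 0.67 F [ 0.5  0.6 -1.9] w 27.1 ff 50.0 yawx 75.3
[-0.0025 -0.001   0.0569] 0.0016460243772171974
```

```bash
python3 -m pendant '-0.002 -0.001 0.008 0.001 0.1;-0.002 -0.001 0.016 0.001 0.1;-0.002 -0.001 0.016 0.001 0.1' | sed -n '2p;4p'
python3 -m pendant '0 0 0.008 0 0.1;0 0 0.012 0 0.1;0 0 0.012 0 0.1' | sed -n '2p;4p'
python3 -m pendant '0 0 0.006 0 0.1;0 0 0.01 0 0.1;0 0 0.01 0 0.1' | sed -n '2p;4p'
```

```text
tcp_pos: [549.6, 367.3, 34.8]
contact_force: [-0.4, -0.3, -1.4]
tcp_pos: [549.7, 367.4, 31.9]
contact_force: [-0.9, 0.2, -0.5]
tcp_pos: [549.7, 367.4, 29.5]
contact_force: [0.1, 0.0, -1.4]
```

```bash
python3 -m pendant '0 0 0.006 0 0.1;0 0 0.012 0 0.1;0 0 0.012 0 0.1' | sed -n '2p;4p'
python3 -m pendant '0 0 0.004 0 0.1;0 0 0.008 0 0.1;0 0 0.008 0 0.1' | sed -n '2p;4p'
python3 -m pendant '0 0 0.004 0 0.1;0 0 0.006 0 0.1;0 0 0.006 0 0.1' | sed -n '2p;4p'
```

```text
tcp_pos: [549.7, 367.3, 26.4]
contact_force: [0.4, -0.1, -1.0]
tcp_pos: [549.7, 367.4, 24.5]
contact_force: [-0.4, 0.1, -0.4]
tcp_pos: [550.0, 367.5, 23.8]
contact_force: [-2.8, -1.3, 3.7]
```

```bash
python3 -m pendant '0 0 0 0 0.6;0 0 0 0 0.6;0 0 0 0 0.6;0 0 -0.06 0 0.6;0 0 -0.12 0 0.6' | sed -n 2p
python3 -m pendant '0 0 0 0 0;0 0 0 0 0;0 0 0 0 0;0 0 0 0 0;0 0 0 0 0' 30 | sed -n '2p;5p'
python3 -m pendant '0 0 0.04 0 0;0 0 0.06 0 0;0 0 0.065 0 0;0 0 0.065 0 0' | sed -n '2p;4,5p'
python3 -m pendant '0 0 0.008 0 0;0 0 0.014 0 0;0 0 0.014 0 0' | sed -n '2p;4p'
```

```text
tcp_pos: [549.6, 367.3, 53.9]
tcp_pos: [549.5, 367.3, 52.6]
grip_width: 15.1
tcp_pos: [549.4, 367.2, 36.1]
contact_force: [-0.7, 0.5, 0.1]
grip_width: 0.1
tcp_pos: [549.8, 367.4, 33.4]
contact_force: [-0.6, 0.2, -0.2]
```

```bash
python3 -m pendant '0 0 0.008 0 0;0 0 0.012 0 0;0 0 0.012 0 0' | sed -n '2p;4p'
python3 -m pendant '0 0 0.004 0 0;0 0 0.008 0 0;0 0 0.008 0 0' | sed -n '2p;4p'
python3 -m pendant '0 0 0.004 0 0;0 0 0.004 0 0' | sed -n '2p;4p'
```

```text
tcp_pos: [549.9, 367.5, 30.5]
contact_force: [0.7, -0.8, 0.4]
tcp_pos: [550.0, 367.5, 30.4]
contact_force: [-6.1, -3.1, 13.7]
tcp_pos: [550.0, 367.5, 30.4]
contact_force: [-8.8, -4.6, 20.5]
```

```bash
python3 -m pendant '0 0 -0.1 0 0.5;0 0 -0.3 0 1;0 0 -0.5 0 1;0 0 -0.7 0 1;0 0 -0.9 0 1' >/dev/null
python3 -m pendant '-0.76 0.247 -0.2 0 1;-0.76 0.247 -0.2 0 1;-0.76 0.247 -0.2 0 1;-0.76 0.247 -0.2 0 1;-0.76 0.247 -0.2 0 1' | sed -n 2p
python3 -m pendant '-0.76 0.247 0 0 1;-0.76 0.247 0 0 1;-0.76 0.247 0 0 1;-0.76 0.247 0 0 1;-0.76 0.247 0 0 1' | sed -n 2p
python3 -m pendant '0 0 0 0 1' >/dev/null
python3 - <<'E'
from fit import *
d=grab("wrist","k1");t=grab("top","top8");s=grab("scene","sc3")
for x in([577,-32,-.09],[570,-28,-.08]):print("mat",fit("mat",x,[d]),fit("mat",x,[t]))
W=cv2.resize(d["image"],(400,300))
T=cv2.resize(t["image"][120:320,95:425],(400,242))
S=cv2.resize(s["image"][130:280,110:430],(600,281))
out=np.zeros((590,800,3),np.uint8);out[:300,:400]=W;out[:242,400:]=T;out[305:586,:600]=S
cv2.imwrite("pics/k1o.png",out)
E
python3 s.py
```

```text
tcp_pos: [561.9, 163.4, 304.5]
tcp_pos: [571.8, -36.5, 302.0]
mat (array([ 5.76426142e+02, -3.11793448e+01, -8.66092831e-02]), np.float64(5.762265781637631)) (array([ 5.65555688e+02, -2.49463522e+01, -2.71500267e-01]), np.float64(7.549401391564315))
mat (array([ 5.76417754e+02, -3.11943271e+01, -8.67914998e-02]), np.float64(5.762226704726041)) (array([ 6.10703815e+02, -3.76204946e+01, -2.67735554e-01]), np.float64(11.267940893550323))
t 56.9 tcp [571.6 -29.8 302.3] q6 -0.0 F [-0.5  0.8  0.1] w 88.0 ff 0.0 yawx 75.23
```

View pics/k1o.png

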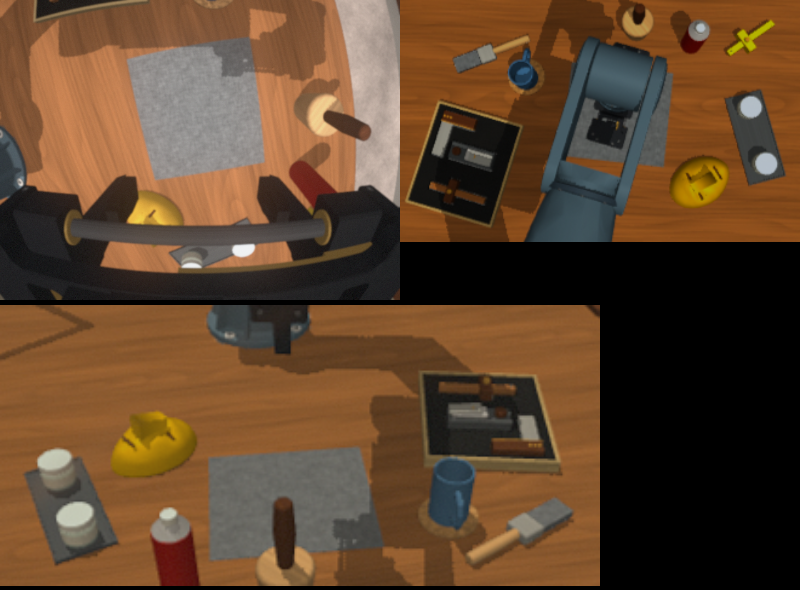

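```bash
python3 -m pendant '-0.475 -0.206 0.1 0 1;-0.475 -0.206 0.1 0 1;-0.475 -0.206 0.1 0 1;-0.475 -0.206 0.1 0 1' >/dev/null
python3 -m pendant '-0.475 -0.206 0.1 -0.2 1;-0.475 -0.206 0.1 -0.2 1;-0.475 -0.206 0.1 -0.2 1;-0.475 -0.206 0.1 -0.2 1;-0.475 -0.206 0.1 -0.2 1' >/dev/null
python3 -m pendant '0 0 0 -0.05 1;0 0 0 -0.05 1;0 0 0 -0.05 1' | sed -n 2p
cat > mk.py <<'E'
from fit import *
def pieces():
    L=[[*[]]];L=[]
    for s in np.r_[1,.97,.9,.8,.65,.45]:
        L.append(circ(1,0)*[80*s,58*s,0]+[0,0,50*np.sqrt(max(0,1-s*s))])
    n=np.vstack([rect(-26,26,-13.5,13.5,44),rect(-24,24,-13.5,13.5,78)])
    return L,n
def maskfit(x0,views):
    L,N=pieces();D=[]
    for d in views:
        h=cv2.cvtColor(d["image"],cv2.COLOR_BGR2HSV);m=((h[...,0]>18)&(h[...,0]<36)&(h[...,1]>150)).astype(np.uint8)
        u,v=proj(d,[x0[0],x0[1],30])[0];w=np.zeros_like(m);cv2.circle(w,(int(u),int(v)),130,1,-1);m&=w
        m=cv2.morphologyEx(m,cv2.MORPH_CLOSE,np.ones((9,9),np.uint8));n,l,st,_=cv2.connectedComponentsWithStats(m)
        m=(l==1+np.argmax(st[1:,4])).astype(np.uint8);D.append((d,m))
    def ren(p,d,sh):
        M=R.from_euler("z",p[2]*.02).as_matrix();o=[p[0],p[1],0];r=np.zeros(sh,np.uint8)
        H=[proj(d,q@M.T+o) for q in L];
        cv2.fillConvexPoly(r,np.round(cv2.convexHull(np.vstack(H).astype(np.float32))*16).astype(int),1,shift=4)
        cv2.fillConvexPoly(r,np.round(cv2.convexHull(proj(d,N@M.T+o).astype(np.float32))*16).astype(int),1,shift=4);return r
    def cost(p):
        t=0
        for d,m in D:
            a=ren(p,d,m.shape);t+=1-(a&m).sum()/(a|m).sum()
        return t/len(D)
    p=np.array([x0[0],x0[1],x0[2]/.02])
    for k in(8,4,2):
        r=minimize(cost,p,method="Nelder-Mead",options=dict(xatol=.05,fatol=1e-5,initial_simplex=np.vstack([p]+[p+k*e for e in np.eye(3)])));p=r.x
    p[2]*=.02;return p,r.fun,[(d,m,ren([p[0],p[1],p[2]/.02],d,m.shape)) for d,m in D]
E
python3 - <<'E'
from mk import *
d=grab("wrist","n1");t=grab("top","top9")
c1=load("c1");k1=load("k1")
for V in([d],[c1],[d,c1],[t]):
    p,f,D=maskfit([412,-236,2.09],V);print(p.round(2),np.degrees(p[2]).round(1),round(f,3))
p,f,D=maskfit([412,-236,2.09],[d])
im=d["image"].copy()
for _,m,r in D:
    for a,c in((m,(255,0,0)),(r,(0,255,0))):
        cv2.drawContours(im,cv2.findContours(a,0,2)[0],-1,c,1)
q=proj(d,np.array([[-26,-13.5,78],[26,-13.5,78],[26,13.5,78],[-26,13.5,78]])@R.from_euler("z",p[2]).as_matrix().T+[p[0],p[1],0]);cv2.polylines(im,[q.astype(int)],True,(255,0,255))
u,v=proj(d,[p[0],p[1],40])[0].astype(int);u0=max(0,u-140);v0=max(0,v-105);crop(im,u0,v0,u0+280,v0+210,2.8,"n1o");print(u0,v0)
E
python3 s.py
```

```text
tcp_pos: [412.0, -233.5, 252.7]
[ 411.7  -241.79    2.15] 123.3 0.055
[ 410.53 -243.8     2.06] 117.8 0.042
[ 410.89 -242.49    2.11] 121.2 0.05
[ 412.95 -235.18    2.23] 127.5 0.619
131 71
t 58.1 tcp [ 411.7 -233.9  252.6] q6 -1.29 F [-1.5  0.4  0.7] w 88.0 ff 0.0 yawx 120.04
```

View pics/n1o.png

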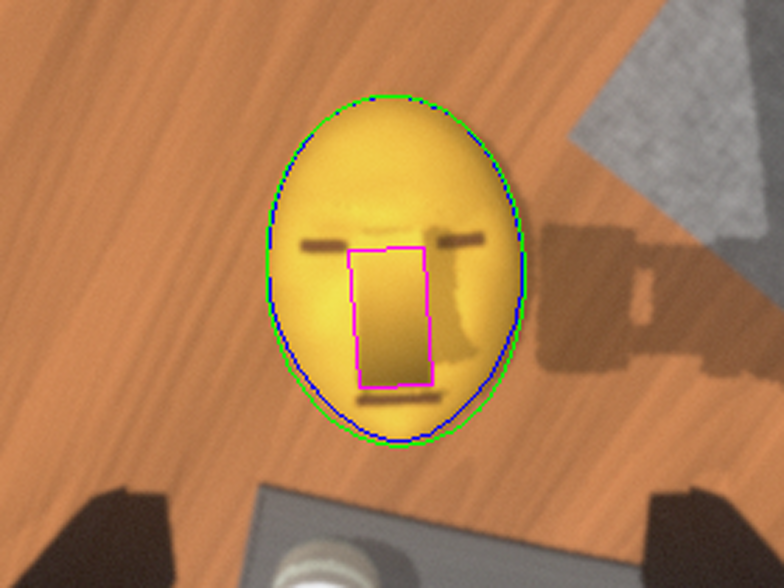

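```bash
python3 s.py 411.6 -242 53 32.5
```

```text
t 58.1 tcp [ 411.7 -233.9  252.6] q6 -1.29 F [-1.5  0.4  0.7] w 88.0 ff 0.0 yawx 120.04
[-0.0278 -0.0168  0.7985] -0.013649637252086988
```

```bash
python3 -m pendant '-0.028 -0.017 0.2 -0.014 0.8;-0.028 -0.017 0.4 -0.014 0.8;-0.028 -0.017 0.6 -0.014 0.8;-0.028 -0.017 0.72 -0.014 0.8;-0.028 -0.017 0.75 -0.014 0.8' 50 | sed -n '2p;4p'
python3 -m pendant '0 0 0.03 0 0.8;0 0 0.046 0 0.8;0 0 0.046 0 0.8' | sed -n '2p;4p'
python3 s.py 411.6 -242 53 32.5
```

```text
tcp_pos: [408.9, -240.4, 61.4]
contact_force: [-0.2, 0.0, 0.5]
tcp_pos: [411.7, -243.5, 54.6]
contact_force: [0.6, 0.1, -0.3]
t 59.0 tcp [ 411.7 -243.5   54.6] q6 -1.35 F [ 0.6  0.1 -0.3] w 70.8 ff 0.0 yawx 122.63
[0.0053 0.0028 0.0062] 0.0006988441307605808
```

```bash
python3 -m pendant '0.005 0.003 0.004 0 0.1;0.005 0.003 0.004 0 0.1;0.005 0.003 0.004 0 0.1;0.005 0.003 0.004 0 0.1;0.005 0.003 0.004 0 0.1' 50 | sed -n '2p;5,6p'
python3 -m pendant '0 0 0 0 0.1;0 0 0 0 0.1;0 0 0 0 0.1;0 0 0 0 0.1' | sed -n '2p;5,6p'
python3 s.py
python3 -m pendant '0 0 -0.03 0 0.1;0 0 -0.1 0 0.1;0 0 -0.2 0 0.1;0 0 -0.28 0 0.1;0 0 -0.28 0 0.1'| sed -n '2p;4,6p'
python3 s.py 577 -31.5 122 84.9
```

```text
tcp_pos: [410.9, -241.4, 52.6]
grip_width: 32.4
finger_force: 0.0
tcp_pos: [410.8, -241.5, 52.6]
grip_width: 26.4
finger_force: 50.0
t 59.9 tcp [ 410.8 -241.5   52.6] q6 -1.35 F [-2.3 -0.9  2.3] w 26.4 ff 50.0 yawx 122.63
tcp_pos: [412.2, -242.5, 125.0]
contact_force: [0.7, 0.5, -2.6]
grip_width: 26.4
finger_force: 50.0
t 60.4 tcp [ 412.2 -242.5  125. ] q6 -1.35 F [ 0.7  0.5 -2.6] w 26.4 ff 50.0 yawx 122.65
[0.3552 1.0102 0.0116] -0.29028854796757053
```

```bash
python3 -m pendant '0.178 0.505 0 0 0.1;0.178 0.505 0 0 0.1;0.178 0.505 0 0 0.1;0.178 0.505 0 0 0.1;0.178 0.505 0 0 0.1' >/dev/null
python3 -m pendant '0.178 0.505 0 0.2 0.1;0.178 0.505 0 0.2 0.1;0.178 0.505 0 0.2 0.1;0.178 0.505 0 0.2 0.1;0.178 0.505 0 0.2 0.1' >/dev/null
python3 -m pendant '0 0 0 0.23 0.1;0 0 0 0.23 0.1;0 0 0 0.23 0.1;0 0 0 0.23 0.1;0 0 0 0.23 0.1' >/dev/null
python3 -m pendant '0 0 0 0.23 0.1;0 0 0 0.23 0.1;0 0 0 0.23 0.1;0 0 0 0.23 0.1;0 0 0 0.23 0.1' >/dev/null
python3 -m pendant '0 0 0 0.05 0.1;0 0 0 0.05 0.1;0 0 0 0.05 0.1' >/dev/null
python3 s.py 577 -31.5 60 84.9
```

```text
t 62.6 tcp [574.8 -31.2 121.8] q6 1.4 F [-0.5  0.4 -3.1] w 26.5 ff 50.0 yawx -5.04
[0.0092 0.0004 0.2473] 0.0003590553816138958
```

```bash
cat > chk.py <<'E'
import sys
from fit import *
t=grab("top",sys.argv[1]);s=grab("scene");a=load("top8")["image"].astype(int);b=load("sc3")["image"].astype(int)
for n,X in(("jar1",(596,-357,30)),("jar2",(460.5,-394,30)),("plane",(461,325,30)),("gauge",(370,359,30)),("square",(520,370,20)),("mug",(665,201,60))):
    r=[]
    for d,o in((t,a),(s,b)):
        u,v=proj(d,X)[0].astype(int);r.append(np.abs(d["image"].astype(int)-o)[v-12:v+13,u-12:u+13].mean().round(1))
    print(n,r)
for j in([596,-357],[460.5,-394]):print(fit("jar",j,[t])[0].round(1))
E
python3 chk.py top10
python3 -m pendant '0.009 0 0.1 0 0.1;0.009 0 0.2 0 0.1;0.009 0 0.235 0 0.1;0.009 0 0.244 0 0.1;0.009 0 0.244 0 0.1' | sed -n '2p;4p'
python3 s.py 577 -31.5 54 84.9
```

```text
jar1 [np.float64(0.5), np.float64(1.2)]
jar2 [np.float64(0.5), np.float64(1.2)]
plane [np.float64(5.9), np.float64(6.1)]
gauge [np.float64(4.1), np.float64(4.5)]
square [np.float64(6.7), np.float64(6.3)]
mug [np.float64(4.7), np.float64(2.4)]
[ 596. -357.]
[ 460.5 -394. ]
tcp_pos: [578.0, -30.5, 61.8]
contact_force: [0.0, -0.1, -2.5]
t 63.2 tcp [578.  -30.5  61.8] q6 1.4 F [ 0.  -0.1 -2.5] w 26.7 ff 50.0 yawx -5.13
[-0.0036  0.0043  0.0313] -0.0001500767818209924
```

```bash
python3 -m pendant '-0.003 0.004 0.01 0 0.1;-0.003 0.004 0.018 0 0.1;-0.003 0.004 0.024 0 0.1;-0.003 0.004 0.024 0 0.1' | sed -n '2p;4p'
python3 -m pendant '0 0 0.003 0 0.1;0 0 0.005 0 0.1;0 0 0.005 0 0.1' | sed -n '2p;4p'
python3 -m pendant '0 0 0.003 0 0.1;0 0 0.003 0 0.1' | sed -n '2p;4p'
```

```text
tcp_pos: [576.9, -31.4, 55.6]
contact_force: [-0.3, 0.1, -3.1]
tcp_pos: [576.9, -31.3, 54.2]
contact_force: [-0.5, 0.2, -3.3]
tcp_pos: [576.8, -31.3, 53.4]
contact_force: [0.7, -0.1, -3.4]
```

```bash
python3 -m pendant '0 0 0.003 0 0.1;0 0 0.003 0 0.1' | sed -n '2p;4p'
python3 -m pendant '0 0 0.003 0 0.1;0 0 0.003 0 0.1' | sed -n '2p;4p'
```

```text
tcp_pos: [576.9, -31.4, 52.7]
contact_force: [-0.1, -0.3, -2.9]
tcp_pos: [577.0, -31.4, 52.6]
contact_force: [-2.8, -0.8, 3.9]
```

```bash
python3 -m pendant '0 0 0 0 0.7;0 0 0 0 0.7;0 0 0 0 0.7;0 0 0 0 0.7;0 0 -0.05 0 0.7' | sed -n '2p;5p'
python3 -m pendant '0 0 -0.15 0 0.7;0 0 -0.35 0 0.7;0 0 -0.55 0 0.7;0 0 -0.7 0 0.7;0 0 -0.7 0 0.7' | sed -n 2p
python3 - <<'E'
from mk import *
d=grab("wrist","z1")
p,f,_=maskfit([577,-31,-.09],[d]);print("mask",p.round(3),round(f,3))
for a in(0,.05):print("mat",fit("mat",[577,-31.5,-.09+a],[d]))
E
python3 -m pendant '-0.9 0 -0.2 0 1;-0.9 0 -0.2 0 1;-0.9 0 -0.2 0 1;-0.9 0 -0.2 0 1;-0.9 0 -0.2 0 1' | sed -n 2p
python3 -m pendant '0 0.8 0 0 1;0 0.8 0 0 1;0 0.8 0 0 1;0 0.8 0 0 1;0 0.8 0 0 1' | sed -n 2p
python3 chk.py top11; python3 -c "
from mk import *
print('top mask',maskfit([577,-31,-.09],[load('top11')])[:2])"
```

```text
tcp_pos: [575.5, -31.1, 63.2]
grip_width: 61.4
tcp_pos: [580.4, -32.1, 247.7]
mask [ 5.78432e+02 -3.25130e+01 -7.00000e-02] 0.066
mat (array([ 5.93910413e+02, -3.31214919e+01, -8.58731668e-02]), np.float64(7.20100458359366))
mat (array([ 5.93910279e+02, -3.31109933e+01, -8.58825282e-02]), np.float64(7.200976071441377))
tcp_pos: [349.7, -10.3, 288.4]
tcp_pos: [333.1, -214.6, 288.3]
jar1 [np.float64(0.5), np.float64(1.2)]
jar2 [np.float64(0.5), np.float64(1.1)]
plane [np.float64(13.1), np.float64(7.6)]
gauge [np.float64(0.7), np.float64(7.1)]
square [np.float64(0.7), np.float64(3.0)]
mug [np.float64(4.6), np.float64(3.9)]
[ 596. -357.]
[ 460.5 -394. ]
top mask (array([ 5.80378097e+02, -3.14717690e+01, -6.25190728e-02]), np.float64(0.05137844611528819))
```

Run:
```python
from fit import *
t=load("top11");MOD["ph"]=[q+[0,0,6] for q in MOD["plane"]]
u,v=proj(t,[461,325,30])[0].astype(int)
A=t["image"].astype(int)[v-14:v+15,u-20:u+21]
for n in("top7","top8","top9","top10"):
    B=load(n)["image"].astype(int)[v-14:v+15,u-20:u+21];D=np.abs(A-B).mean(2);print(n,D.mean().round(1));
    if n=="top8":
        ys,xs=np.where(D>15);print(len(ys),xs.min(),xs.max(),ys.min(),ys.max(),"signed",(A-B).mean().round(1))
for n in("top7","top8","top10","top11"):print(n,fit("ph",[461.6,326.4,1.308],[load(n)]),fit("ph",[461.6,326.4,1.308-np.pi],[load(n)])[1])
```

```text
top7 13.1
top8 9.3
222 0 39 7 26 signed 8.8
top9 13.2
top10 13.9
top7 (array([461.0974508 , 331.80458825,   1.31143074]), np.float64(22.982851683742293)) 23.109802525264303
top8 (array([458.11991288, 323.53773823,   1.31369653]), np.float64(25.058869235796717)) 20.143175264500304
top10 (array([460.53812911, 331.50682495,   1.32800872]), np.float64(19.39633862374758)) 18.167981091700696
top11 (array([457.72760524, 324.18968598,   1.30612599]), np.float64(30.17728390785887)) 21.426512717037383
```

```bash
python3 -c "
from rig import *
print(job_done())"
```

```text
the job is handed in; nothing more can be done
None
```

I put the square, plane and gauge in their cutouts and pressed them home, stood both jars in the tray, set the mug on the coaster, and then laid the mask face up in the middle of the mat, chin towards the robot (about 1° off square, within about 3 mm of centre by the camera fit), and handed the job in.

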